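# Pack the lunch jar

### The arm

A 6-joint arm with a two-finger parallel gripper is mounted at the origin on a cart in front of the work surface, level with it; the furniture and walls round the work are solid. World frame = base frame: x ahead of the robot, y to its left, z up, the work surface at z = 0. Lengths are in m, angles in rad, forces in N, time in s.
With the tool pointing down it reaches from about 0.35 to 0.975 m from the base axis. Payload 4.9 kg.
Tool frame: the origin (TCP) lies on the front face of the gripper's body, between the roots of the fingers; the fingertips stand ctrl.finger_overhang ahead of it and the grasp point (between the pads) lies 54 mm ahead of it (ctrl.finger_overhang is the distance from the TCP to the fingertips, in m); z points along the fingers, y is the line along which they close (so a half turn about z gives the same grasp; the last joint's range is limited). The gripper opens to 85 mm and grips with 20 to 120 N. Pads are 22 mm wide; open, the fingers measure 114 mm over their backs; the gripper's body (76 mm by 85 mm) begins 54 mm behind the grasp point. The pads swing forward as they close: fully open they stand 13 mm farther back than shut.
Start: joints at [-1.339, 0.053, 1.613, -0, 1.476, -0.119], TCP at [0.215, -0.587, 0.304] pointing down, gripper open.
Joint ranges: [-3.01, 3.01], [-1.01, 2.22], [0.06, 2.58], [-1.02, 4.17], [0.09, 2.62], [-3.14, 3.14]. Speed limits (rad/s): [2.57, 2.57, 3.14, 3.14, 3.14, 3.14].

### API

Orientations are given as a rotation vector (axis times angle).
In Python, from station import ctrl, vision gives the robot as it stands. The module is installed in compiled form; this text tells all that it offers.
- The arm moves only by the tool drive_tool, never from a script. Its argument "rows" is a list of rows, each a list of 2 entries, a list of its own where there are three numbers: the shift along the tool's x, y, z in m, then the turn about the tool's z in rad. A call has 1 to 10 rows; each row shifts and turns the commanded pose from where the row before left it, along the tool's axes as they then stand; what a row does not reach is not made up. A row lasts 1/10 s, in which the tool goes at most 50 mm and 8.59 degrees, less where a joint would pass 70% of its speed; a pose out of reach is approached as far as the arm can. A call with a gripper value outside its range is refused whole. "jaw" is the closure, from 0 (fully open) to 1 (shut), set as the call begins (left out, the last holds). The fingers move at their own pace and stop on an object; "grip_force" is the grip in N (left out, the last holds). Time passes only in rows, so rows that do not move let the fingers close. It gives the time, the measured TCP pose, the force, the opening and the grip force at its end, in the units of the state.
- ctrl.get_obs(): the state, without advancing time (a new reading comes with each control period).
- vision.get_image(name): name is "scene" or "top" or "wrist"; returns a dict with "image" (480x640x3 uint8, blue, green, red), "vertical_fov" (degrees; the focal length in pixels is half the picture's height over the tangent of half this angle, whatever the lens; pixels are square), "cx", "cy" (the principal point, pixels), "R" (3x3) and "t" (3): a world point X has camera coordinates R X + t. Camera axes: x right, y down, z forward; pixel columns grow to the right and rows downward; lengths in m; the calibration is good to about 2 mm. A picture is of the moment at which its call begins. There is no depth.
- ctrl.finish_job(): hands the job in; it is judged then, once.
The state is a dict: "t": time; "q": joint angles; "dq": joint speeds; "effort": joint torques, N m; "tool_pos": TCP position; "tool_rot": TCP orientation; "contact_force": force on the tool from outside, world axes, zero at the start; "wrist_torque": the same for the moment, N m; "opening": finger opening in m; "grip_force": force on a finger pad.
Only numpy, scipy, OpenCV 4.12 (cv2) and the standard library are available. Lean on these libraries where they do the work, as an engineer would, in place of code of your own. Each camera call takes 0.05 s, during which the arm holds its last target. There are 200 camera calls.

### The job

Pack the tall lunch jar: set the narrow steel pot upright in the recess on the lid of the wide pot that is stuck part-way down the jar. Then stand the lying wooden pounder on its round foot on the worktop, let go and take it again, and with it (not with the fingers) press the pots down until the wide pot bottoms out, leaning on it firmly for a moment. Leave the pounder standing on the worktop clear of the jar, the jar upright where it stood, and disturb nothing else.

Things in the scene. Friction and masses are not known exactly. Their poses are not given: they have to be found in the camera images.
- lunch_jar: Tall open steel lunch jar, loose, standing on the worktop, about 0.95 kg with the pot in it. Outside diameter 96 mm at most (a thin wire bail reaches 53 mm from the axis), height 150 mm, bore 72 mm, floor of the bore 8 mm above the worktop. Origin: centre of its underside; z up along the bore.
- wide_pot (a joint): How far the wide steel pot has gone down the jar's bore from its highest place, in m: 0 is highest, 0.060 is bottomed out on the jar's floor. Its rubber ring rubs in the bore: it holds the pot where it is and takes about 8 N to move. The pot is 68 mm wide, 61 mm tall; it starts 0 to 0.018 m down.
- wide_pot_lid (a point): Centre of the round recess on the wide pot's lid, on the recess floor: 57 mm across and 5 mm deep, in which the narrow pot's base nests (about 2.5 mm play all round). It lies on the jar's axis, at 0.124 m minus the joint's value above the worktop, thus 26 to 44 mm below the jar's rim at the start; z up.
- narrow_pot: Narrow round steel pot with a flat closed lid, loose, standing on the worktop: 52 mm in diameter (53 at the lid), 70 mm tall, 0.14 kg, base edge bevelled 4 mm. Origin: centre of its underside; z up. In the recess its top stands 26 to 44 mm above the jar's rim at first, and 16 mm below the rim when pressed home.
- pounder: Loose wooden pounder, 120 mm long, 0.16 kg, lying at the start on a flat of its head, axis level and 23 mm up. Origin: on its axis at mid length; z runs from foot to head, x and y are square to the head's flats. Round flat foot 46 mm across (z -60 to -34 mm), waist 25 mm, square head 46 x 46 mm (z +18 to +60 mm). Standing on its foot, its origin is 60 mm up.
- jar_cap: The jar's own low pale metal screw cap with a black lower edge, a bystander: 98 mm across, 34 mm high, standing on the worktop behind the work. Origin: centre of its underside.
- tiffin_box: Flat oblong steel lunch box, a bystander, 101 x 137 x 59 mm. Origin: centre of its underside.
- lemon: Yellow lemon, a bystander, 66 x 53 x 52 mm. Origin: its underside as it lies.
Things that resemble listed ones, but are neither listed nor needed, are in the scene too. What is shaped like the narrow_pot but pink is not meant. Of the things that look like the pounder, the smaller one is meant.

How it is judged:
On the way, in this order (a step that is already met when the one before it is completed fails the run):
1. the narrow pot stands upright in the recess of the wide pot's lid, let go (horizontal distance between narrow_pot and wide_pot_lid below 0.006 m and z of narrow_pot in the frame of wide_pot_lid between -0.004 and 0.004 m and angle between narrow_pot's own z axis and vertical below 0.07 rad and contact force between the fingers and narrow_pot below 0.1 N), for 0.2 s.
2. the pounder stands upright on its foot on the worktop, let go (angle between pounder's own z axis and vertical below 0.07 rad and height (world z) of pounder between 0.055 and 0.065 m and contact force between the fingers and pounder below 0.1 N), for 0.2 s.
3. the pounder presses on the pots (over 6 N) with the wide pot bottomed out (within 1.5 mm) (value of joint wide_pot above 0.0585 m and contact force between pounder and narrow_pot above 6 N), for 0.1 s.
At the end, for the whole second after the job is handed in: Wide pot bottomed out (joint over 0.0575 m); narrow pot upright (4 degrees) in its lid recess (6 mm sideways, 4 mm high); pounder upright on its foot on the worktop (4 degrees), at least 70 mm from the jar's axis, let go, at rest; jar upright, within 30 mm of its start (all of step 2 and value of joint wide_pot above 0.0575 m and horizontal distance between narrow_pot and wide_pot_lid below 0.006 m and z of narrow_pot in the frame of wide_pot_lid between -0.004 and 0.004 m and angle between narrow_pot's own z axis and vertical below 0.07 rad and horizontal distance between pounder and lunch_jar above 0.07 m and linear speed of each of pounder, narrow_pot below 0.02 m/s and angle between lunch_jar's own z axis and vertical below 0.05 rad and distance of lunch_jar from where it was at the start of the episode below 0.03 m); the robot touches nothing.
It fails at once if the jar is tipped or shoved more than 40 mm (angle between lunch_jar's own z axis and vertical above 0.25 rad or distance of lunch_jar from where it was at the start of the episode above 0.04 m).
It fails at once if the fingers touch the narrow pot once the pots are more than half-way down: press with the pounder (contact force between the fingers and narrow_pot above 1 N and value of joint wide_pot above 0.03 m).
It fails at once if a bystander is shoved more than 30 mm (distance of any of jar_cap, tiffin_box, lemon from where it was at the start of the episode above 0.03 m).
It also fails if it takes over 69 s, if anything falls off the work surface, if the arm or the gripper's body presses on something with over 40 N, if the wrist force passes 120 N, or if a joint passes its speed limit or range.

## Working session

There is one attempt and no reset: what is moved stays moved. The work goes in short steps, Python scripts to look and compute and a tool call to move; the robot and the scene stay as the last step left them, time stands still between calls to the robot, and variables do not carry over. Pictures are saved under pics/ and viewed, at most 10 in all, crops included, and the job is handed in when it is done.

Besides the shell and the picture viewer there is one more tool, called after "Request:" as a command line: name --argument value ..., lists and objects as JSON in quotes. drive_tool: Moves the arm, as the interface text tells. Its arguments: {"type":"object","properties":{"rows":{"type":"array","items":{"type":"array"}},"jaw":{"type":"number"},"grip_force":{"type":"number"}},"required":["rows"]}

```bash
mkdir -p pics; cat > h.py <<'E'
import numpy as np, cv2
from station import ctrl, vision
from scipy.spatial.transform import Rotation as Ro
def cam(n):
    d=vision.get_image(n); d['f']=240/np.tan(np.radians(d['vertical_fov'])/2); d['R']=np.array(d['R']);d['t']=np.array(d['t']); return d
def cast(d,u,v,z):
    r=d['R'].T@np.array([(u-d['cx'])/d['f'],(v-d['cy'])/d['f'],1]); c=-d['R'].T@d['t']
    return c+r*(z-c[2])/r[2]
def proj(d,X):
    p=d['R']@np.array(X)+d['t']; return d['f']*p[:2]/p[2]+[d['cx'],d['cy']]
E
python3 - <<'E'
from h import *
import pickle
for n in('scene','top','wrist'):
    d=cam(n); cv2.imwrite(f'pics/{n}0.png',d['image']); pickle.dump(d,open(n+'0.pkl','wb'))
    print(n,d['vertical_fov'],d['cx'],d['cy'],-d['R'].T@d['t'],d['R'].round(3).tolist())
o=ctrl.get_obs();print(o,ctrl.finger_overhang, Ro.from_rotvec(o['tool_rot']).as_matrix().round(3))
E
```

```text
scene 44.48445476310665 317.92235130137414 249.40650567860263 [-0.47135411  0.53133007  1.16283159] [[-0.497, -0.868, -0.014], [-0.569, 0.339, -0.749], [0.655, -0.364, -0.662]]
top 44.298209333708726 317.440964396371 237.83231193569551 [ 0.29705641 -0.02938208  1.53071628] [[-0.019, -1.0, -0.002], [-0.979, 0.019, -0.203], [0.203, -0.002, -0.979]]
wrist 61.452147957402694 319.975728882506 235.98244264733594 [ 0.29304044 -0.55809077  0.37228514] [[0.343, -0.939, -0.001], [-0.889, -0.325, 0.322], [-0.303, -0.11, -0.947]]
{'t': 0.15, 'q': array([-1.33895306e+00,  5.32503429e-02,  1.61396584e+00,  1.20362483e-06,
        1.47599705e+00, -1.18992344e-01]), 'dq': array([-0.00032477, -0.00114159, -0.00682969, -0.00055949,  0.00013683,
        0.00035533]), 'effort': array([ 7.59809045e-04, -3.94243383e+01, -3.70721269e+01, -4.98580710e-05,
        4.68317448e-03,  2.08812509e-05]), 'tool_pos': array([ 0.2147227 , -0.58657072,  0.30292498]), 'tool_rot': array([-3.09178765e+00, -5.47986764e-01,  1.41608596e-04]), 'contact_force': array([ 0.66817433, -0.38753735, -0.01629804]), 'wrist_torque': array([ 0.03830182, -0.00250948, -0.02111939]), 'grip_force': 0.0, 'opening': 0.08554161762229721} 0.0726 [[ 0.939  0.344 -0.   ]
 [ 0.344 -0.939  0.002]
 [ 0.    -0.002 -1.   ]]
```

View pics/top0.png

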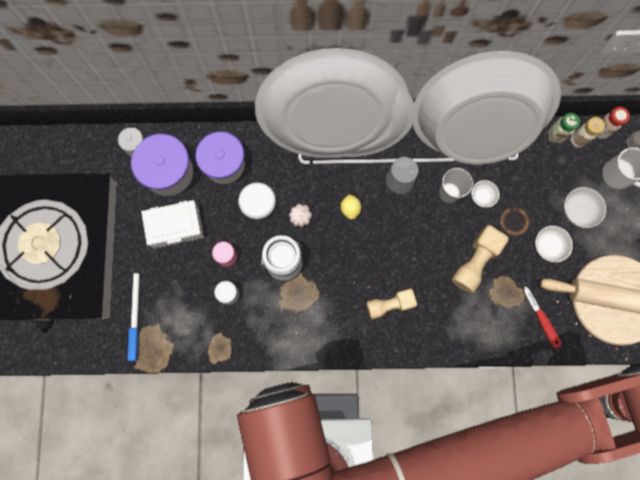

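View pics/scene0.png

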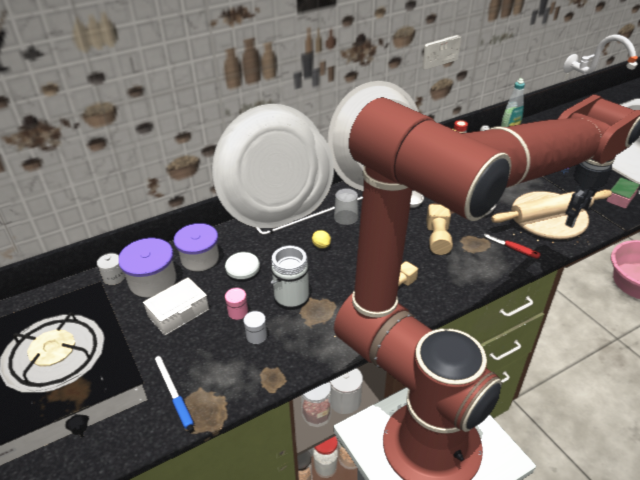

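Top view: jar (283,258), steel narrow pot (226,293), pink pot (224,254), small pounder (392,304), cap (257,200), box (172,224), lemon (350,206). Next I measure these by masks.

```bash
python3 - <<'E'
from h import *
import pickle
d=pickle.load(open('top0.pkl','rb')); s=pickle.load(open('scene0.pkl','rb'))
im=d['image']
for n,(u,v),z in [('jar rim',(283,250),.15),('jar base?',(283,266),.0),('npot top',(226,292),.07),('pink',(224,252),.07),('lemon',(350,207),.026),('cap',(257,200),.034),('box',(170,222),.059)]:
    print(n,cast(d,u,v,z).round(3))
hsv=cv2.cvtColor(im,cv2.COLOR_BGR2HSV)
m=cv2.inRange(hsv,(10,50,140),(30,200,255)); m[:, :360]=0; m[:,425:]=0; m[:285]=0;m[325:]=0
c=max(cv2.findContours(m,0,2)[0],key=cv2.contourArea)
r=cv2.minAreaRect(c);print(r,cv2.contourArea(c))
b=cv2.boxPoints(r);P=np.array([cast(d,*p,.03)[:2] for p in b]);print(P.round(3))
big=cv2.resize(im[180:340,190:440],None,fx=3.2,fy=3.2,interpolation=2);cv2.imwrite('pics/c.png',big)
E
```

```text
jar rim [0.555 0.05  0.15 ]
jar base? [0.541 0.059 0.   ]
npot top [0.467 0.197 0.07 ]
pink [0.568 0.203 0.07 ]
lemon [ 0.69  -0.12   0.026]
cap [0.712 0.124 0.034]
box [0.651 0.345 0.059]
((391.5836486816406, 303.567626953125), (18.97028923034668, 48.14158630371094), 72.6459732055664) 690.0
[[ 0.44  -0.152]
 [ 0.475 -0.271]
 [ 0.428 -0.283]
 [ 0.394 -0.165]]
```

View pics/c.png

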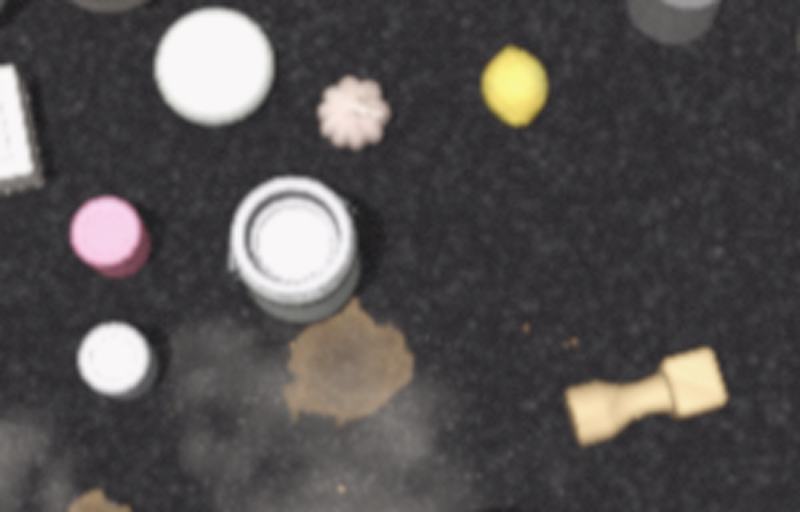

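Crop: jar rim centre ≈(282,254), narrow pot lid ≈(226,292); the pounder's round foot is on the left (+y) and its square head on the right (-y). I'll move above the pots for a closer wrist view.

Request:
drive_tool --rows '[[[0,0,0],0.117],[[0,0,0],0.117],[[0,0,0],0.117],[[0.018,-0.0442,-0.002],0],[[0.018,-0.0442,-0.002],0],[[0.018,-0.0442,-0.002],0],[[0.018,-0.0442,-0.002],0],[[0.018,-0.0442,-0.002],0],[[0.018,-0.0442,-0.002],0],[[0.018,-0.0442,-0.002],0]]' --jaw 0

```text
t: 1.15
tool_pos: [0.341, -0.2756, 0.3177]
tool_rot: [-3.141, 0.001, -0.0]
contact_force: [1.8, 0.0, 0.3]
opening: 0.0854
grip_force: 0.0
```

Request:
drive_tool --rows '[[[0.018,-0.0442,-0.002],0],[[0.018,-0.0442,-0.002],0],[[0.018,-0.0442,-0.002],0],[[0.018,-0.0442,-0.002],0],[[0.018,-0.0442,-0.002],0],[[0.018,-0.0442,-0.002],0],[[0.018,-0.0442,-0.002],0],[[0.018,-0.0442,-0.002],0],[[0.018,-0.0442,-0.002],0],[[0,0,0],0]]'

```text
t: 2.15
tool_pos: [0.5036, 0.1245, 0.3355]
tool_rot: [-3.14, -0.01, 0.001]
contact_force: [0.3, -1.6, -0.2]
opening: 0.0853
grip_force: 0.0
```

```bash
python3 - <<'E'
from h import *
import pickle
d=cam('wrist'); cv2.imwrite('pics/w1.png',d['image']); pickle.dump(d,open('w1.pkl','wb'))
o=ctrl.get_obs();print(o['t'],o['tool_pos'],Ro.from_rotvec(o['tool_rot']).as_matrix().round(3), -d['R'].T@d['t'])
print(proj(d,[.467,.197,.07]),proj(d,[.55,.05,.15]))
E
```

```text
2.2 [0.50306141 0.12248538 0.33532372] [[ 1.     0.004 -0.001]
 [ 0.004 -1.    -0.   ]
 [-0.001  0.    -1.   ]] [0.58702051 0.1249121  0.40492289]
[237.71744869 241.78578708] [439.43367687 161.38055206]
```

View pics/w1.png

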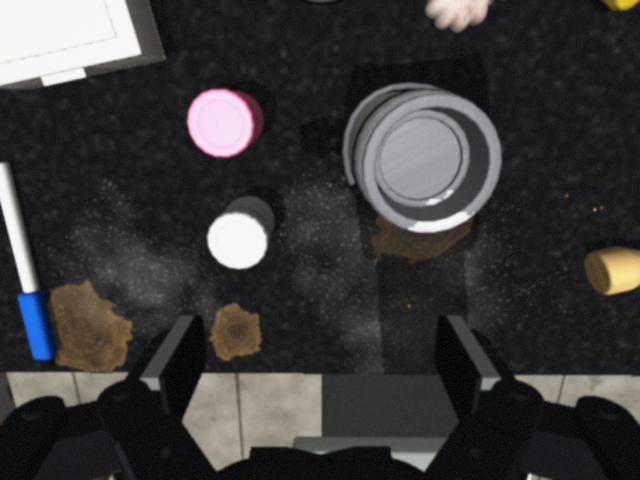

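Wrist view: narrow pot lid ellipse centred ≈(238,240), jar rim outer ellipse ≈(430,161), lid recess inside ≈(421,157). I'll fit them with ellipses.

```bash
python3 - <<'E'
from h import *
import pickle
d=pickle.load(open('w1.pkl','rb'));im=d['image'];g=cv2.cvtColor(im,cv2.COLOR_BGR2GRAY)
m=cv2.inRange(g,200,255);m[:, :190]=0;m[:,290:]=0;m[:195]=0;m[290:]=0
c=max(cv2.findContours(m,0,1)[0],key=cv2.contourArea);e=cv2.fitEllipse(c);print('npot',e,cast(d,*e[0],.07))
# rim outer: radial outermost gray transition on right/bottom/top sides
gb=cv2.GaussianBlur(g,(5,5),0).astype(float)
def edges(c0,rs,angs,sign):
    P=[]
    for a in np.radians(angs):
        prof=[gb[int(round(c0[1]+r*np.sin(a))),int(round(c0[0]+r*np.cos(a)))] for r in rs]
        k=np.argmax(sign*np.gradient(prof)); P.append((c0[0]+rs[k]*np.cos(a),c0[1]+rs[k]*np.sin(a)))
    return np.array(P,np.float32)
for n,rs,an,sg,z in [('rim out',np.arange(62,80,.5),list(range(-80,100,5)),-1,.15),('lid',np.arange(35,56,.5),list(range(-180,180,6)),-1,.115)]:
    c0=(430,161) if n=='rim out' else (421,157)
    P=edges(c0,rs,an,sg); e=cv2.fitEllipseDirect(P);print(n,e)
    for zz in (z-.01,z,z+.01):
        print(zz,cast(d,*e[0],zz).round(4), 'diam',e[1][1]*(d['R']@cast(d,*e[0],zz)+d['t'])[2]/d['f'])
cv2.imwrite('pics/j.png',cv2.resize(im[70:250,330:520],None,fx=3,fy=3,interpolation=2))
# scene rim check
E
```

```text
npot ((236.74554443359375, 240.4632110595703), (52.35710525512695, 57.696922302246094), 113.46127319335938) [0.46823082 0.19778104 0.07      ]
rim out ((430.2510986328125, 161.16461181640625), (137.1323699951172, 144.31764221191406), 46.06049346923828)
0.13999999999999999 [0.5487 0.0531 0.14  ] diam 0.0940700854010738
0.15 [0.5501 0.0558 0.15  ] diam 0.0905192376855687
0.16 [0.5515 0.0585 0.16  ] diam 0.08696838997006362
lid ((419.3914794921875, 155.9303436279297), (95.43868255615234, 99.3705062866211), 148.01864624023438)
0.10500000000000001 [0.5474 0.0519 0.105 ] diam 0.07302799002780677
0.115 [0.5487 0.0543 0.115 ] diam 0.07059309788000297
0.125 [0.55   0.0568 0.125 ] diam 0.06815820573219913
```

View pics/j.png

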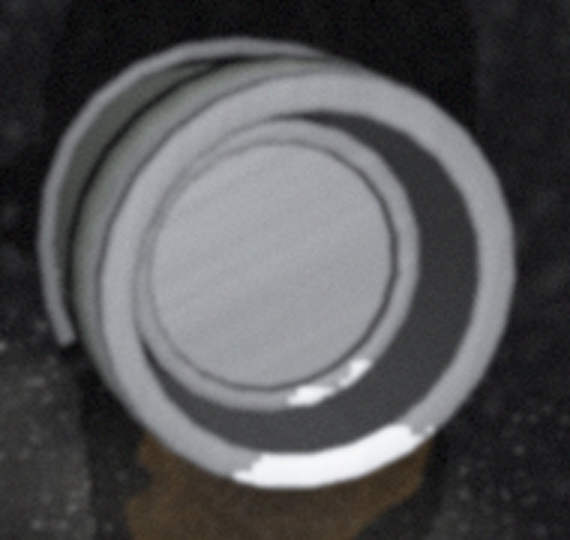

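Request:
drive_tool --rows '[[[-0.0175,-0.0375,0.01],0],[[-0.0175,-0.0375,0.01],0],[[0,0,0.045],0],[[0,0,0.045],0],[[0,0,0.045],0],[[0,0,0.035],0],[[0,0,0.015],0],[[0,0,0.01],0],[[0,0,0],0],[[0,0,0],0]]'

```text
t: 3.2
tool_pos: [0.4692, 0.1953, 0.1228]
tool_rot: [-3.141, 0.001, -0.005]
contact_force: [-0.5, 0.6, 0.3]
opening: 0.0854
grip_force: 0.0
```

Request:
drive_tool --rows '[[[-0.001,-0.002,0.007],0],[[0,0,0],0],[[0,0,0],0]]'

```text
t: 3.5
tool_pos: [0.4671, 0.1974, 0.1143]
tool_rot: [-3.141, -0.0, -0.001]
contact_force: [0.4, 0.3, -0.7]
opening: 0.0855
grip_force: 0.0
```

Request:
drive_tool --rows '[[[0,0,0],0],[[0,0,0],0],[[0,0,0],0],[[0,0,0],0],[[0,0,0],0],[[0,0,0],0],[[0,0,0],0],[[0,0,0],0]]' --jaw 1 --grip_force 30

```text
t: 4.3
tool_pos: [0.4672, 0.1973, 0.1143]
tool_rot: [-3.141, 0.0, -0.001]
contact_force: [-0.5, 0.7, 4.4]
opening: 0.051
grip_force: 31.8
```

Request:
drive_tool --rows '[[[0,0,-0.02],0],[[0,0,-0.04],0],[[0,0,-0.04],0],[[0,0,-0.04],0],[[0,0,-0.02],0],[[0,0,0],0]]'

```text
t: 4.9
tool_pos: [0.4682, 0.1975, 0.277]
tool_rot: [-3.14, 0.0, -0.009]
contact_force: [-0.5, 1.2, -1.7]
opening: 0.051
grip_force: 32.3
```

```bash
python3 - <<'E'
from h import *
d=cam('wrist'); cv2.imwrite('pics/w2.png',d['image'])
o=ctrl.get_obs();print(o['tool_pos'],o['contact_force'],o['opening'])
t=o['tool_pos']
print(proj(d,[.5495,.0545,.15]),[proj(d,[t[0]+a,t[1]+b,t[2]-.045]).round(0) for a,b in((0,0),(.0265,0))])
E
```

```text
[0.4671457  0.19721503 0.27420242] [-0.1032937  -0.03131073 -2.66259631] 0.05081492838405339
[628.32255774 104.89353725] [array([321., 360.]), array([321., 290.])]
```

View pics/w2.png

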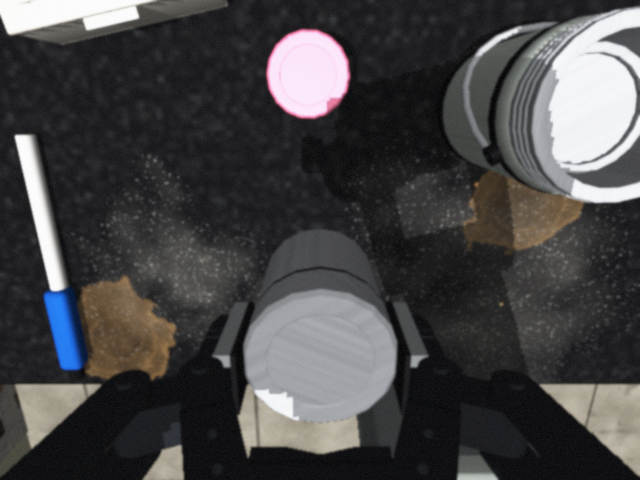

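Wrist view: pot held squarely, lid centred (321,355) as predicted. Now carrying it over the jar.

Request:
drive_tool --rows '[[[0,0,-0.025],0],[[0.0165,0.0285,0],0],[[0.0165,0.0285,0],0],[[0.0165,0.0285,0],0],[[0.0165,0.0285,0],0],[[0.0165,0.0285,0],0],[[0,0,0],0],[[0,0,0],0],[[0,0,0],0]]'

```text
t: 5.85
tool_pos: [0.5484, 0.0553, 0.2967]
tool_rot: [-3.141, -0.001, 0.006]
contact_force: [-0.4, 0.0, -1.0]
opening: 0.0507
grip_force: 32.4
```

```bash
python3 - <<'E'
from h import *
import pickle
d=cam('wrist'); s=cam('scene')
o=ctrl.get_obs();t=o['tool_pos'];print(t,o['contact_force'])
a=cv2.resize(d['image'],(400,300)); 
u,v=proj(s,[.55,.055,.15]).astype(int); print(u,v,proj(s,[t[0],t[1],t[2]-.114]))
b=cv2.resize(s['image'][v-70:v+80,u-65:u+65],(400,461),interpolation=2)
c=np.zeros((461,800,3),np.uint8);c[:300,:400]=a;c[:,400:]=b;cv2.imwrite('pics/w3.png',c)
E
```

```text
[0.54869306 0.05559008 0.29784013] [-0.93180317  0.41493612 -1.32957077]
286 255 [286.36406712 245.95860253]
```

View pics/w3.png

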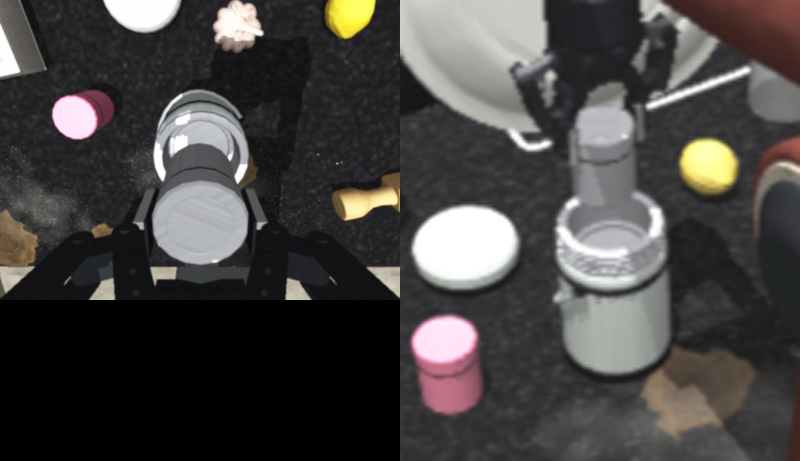

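Composite: pot above the jar, laterally centred in the wrist view; in the scene crop the pot seems perhaps 2 px left of the rim centre. I'll check numerically with both cameras.

```bash
python3 - <<'E'
from h import *
s=cam('scene');g=cv2.GaussianBlur(cv2.cvtColor(s['image'],cv2.COLOR_BGR2GRAY),(3,3),0)
print(proj(s,[.5495,.0545,.15]),proj(s,[.5495,.0545,.06]))
for v in (230,234,238,242,285,290,295,300):print(v,g[v,262:312].tolist())
w=cam('wrist');gw=cv2.cvtColor(w['image'],cv2.COLOR_BGR2GRAY)
for v in(230,240,250):print(v,gw[v,236:410:3].tolist())
print(proj(w,[.5495,.0545,.15]))
E
```

```text
[287.25253295 255.52227086] [288.90223834 280.44777885]
230 [100, 84, 86, 90, 102, 126, 138, 121, 82, 51, 39, 38, 45, 68, 98, 117, 127, 148, 169, 178, 180, 180, 180, 179, 181, 182, 184, 184, 180, 173, 166, 161, 147, 123, 99, 82, 82, 81, 68, 57, 53, 51, 50, 50, 50, 50, 49, 49, 52, 54]
234 [109, 118, 116, 108, 94, 78, 64, 56, 50, 44, 43, 46, 50, 67, 99, 118, 117, 123, 135, 136, 130, 126, 126, 127, 127, 127, 126, 125, 124, 121, 117, 109, 100, 92, 83, 70, 59, 55, 54, 53, 52, 51, 51, 53, 55, 56, 57, 56, 54, 61]
238 [50, 50, 52, 54, 52, 49, 47, 47, 48, 53, 60, 64, 67, 76, 93, 106, 109, 115, 125, 130, 126, 116, 108, 106, 105, 106, 108, 109, 109, 110, 112, 113, 111, 107, 96, 77, 62, 61, 63, 59, 54, 52, 53, 52, 50, 50, 51, 52, 60, 97]
242 [52, 51, 51, 52, 54, 57, 57, 54, 50, 50, 52, 54, 55, 57, 69, 89, 108, 123, 134, 141, 143, 142, 135, 127, 123, 122, 122, 121, 120, 118, 116, 114, 112, 108, 97, 78, 59, 51, 52, 54, 54, 53, 53, 53, 53, 53, 53, 54, 54, 60]
285 [51, 50, 50, 50, 50, 51, 54, 58, 60, 60, 71, 98, 121, 129, 131, 132, 133, 135, 137, 144, 159, 171, 175, 175, 175, 176, 177, 176, 175, 175
[... 929 characters left out ...]
47, 121, 109, 96, 97, 109, 117, 146, 159, 175, 184, 190, 191, 190, 189, 186, 190, 191, 191, 142, 174, 176, 90, 67, 129, 181, 186, 188, 177, 101, 26, 12, 16, 20]
240 [54, 51, 81, 63, 230, 254, 254, 247, 194, 76, 74, 86, 174, 251, 223, 254, 240, 150, 88, 81, 89, 88, 84, 85, 87, 85, 86, 84, 86, 86, 85, 84, 84, 87, 82, 86, 79, 84, 85, 134, 183, 187, 187, 126, 171, 175, 114, 73, 65, 125, 183, 185, 182, 159, 48, 27, 25, 24]
250 [65, 74, 64, 85, 249, 254, 254, 253, 158, 69, 73, 75, 107, 145, 81, 83, 84, 82, 82, 84, 89, 86, 87, 91, 91, 88, 83, 85, 89, 87, 87, 86, 81, 85, 87, 87, 81, 78, 80, 78, 79, 75, 93, 241, 252, 210, 89, 84, 70, 83, 172, 182, 178, 176, 86, 47, 26, 17]
[321.71406094 249.99440252]
```

Request:
drive_tool --rows '[[[0,0.002,0.01],0],[[0,0,0.015],0],[[0,0,0.015],0],[[0,0,0.01],0],[[0,0,0.005],0],[[0,0,0],0],[[0,0,0],0]]'

```text
t: 6.75
tool_pos: [0.5497, 0.0527, 0.2442]
tool_rot: [3.142, -0.0, 0.001]
contact_force: [-1.0, -0.4, -1.4]
opening: 0.0506
grip_force: 32.4
```

Request:
drive_tool --rows '[[[0,0,0.003],0],[[0,0,0.003],0],[[0,0,0.002],0],[[0,0,0],0]]'

```text
t: 7.15
tool_pos: [0.5492, 0.0527, 0.2355]
tool_rot: [-3.142, 0.0, 0.001]
contact_force: [0.2, -0.5, -1.8]
opening: 0.0509
grip_force: 32.4
```

Request:
drive_tool --rows '[[[0,-0.001,0.002],0],[[0,0,0.002],0],[[0,0,0],0]]'

```text
t: 7.45
tool_pos: [0.5492, 0.0538, 0.2315]
tool_rot: [-3.142, 0.0, 0.001]
contact_force: [0.2, -0.1, -1.5]
opening: 0.0506
grip_force: 32.4
```

Request:
drive_tool --rows '[[[0,0,0.002],0],[[0,0,0.001],0],[[0,0,0],0]]'

```text
t: 7.75
tool_pos: [0.5498, 0.0537, 0.2299]
tool_rot: [3.142, -0.0, 0.002]
contact_force: [-1.9, -0.1, 4.5]
opening: 0.051
grip_force: 32.8
```

Request:
drive_tool --rows '[[[0,0,0.0015],0],[[0,0,0],0]]'

```text
t: 7.95
tool_pos: [0.5497, 0.0538, 0.2281]
tool_rot: [3.142, -0.0, 0.002]
contact_force: [-2.8, 0.2, 4.8]
opening: 0.0508
grip_force: 32.9
```

```bash
python3 - <<'E'
from h import *
d=cam('wrist');s=cam('scene');o=ctrl.get_obs();print(o['t'],o['tool_pos'],o['contact_force'])
u,v=286,255
b=cv2.resize(s['image'][v-70:v+80,u-65:u+65],(400,461),interpolation=2)
c=np.zeros((461,800,3),np.uint8);c[:,:400]=cv2.resize(d['image'][0:461,120:520],(400,461));c[:,400:]=b;cv2.imwrite('pics/w4.png',c)
E
```

```text
8.05 [0.54970301 0.05373221 0.22796653] [-1.56955394  0.60145599  4.72487568]
```

View pics/w4.png

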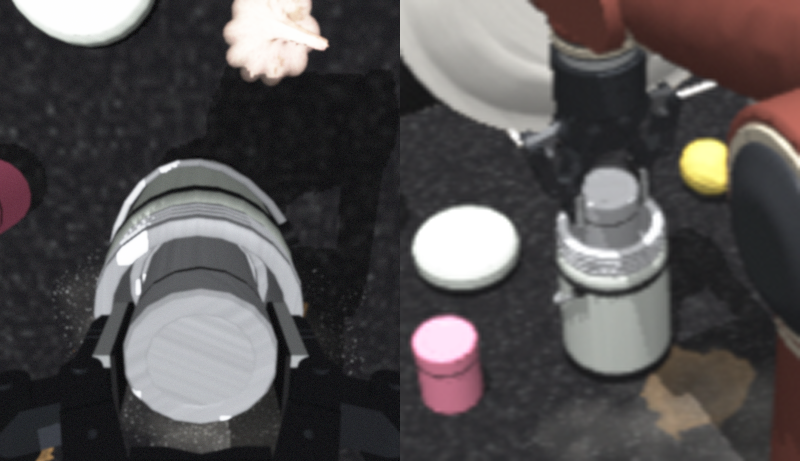

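Pot is inside the bore, upright, pushing with about the ring's 8 N; side force points to -x, so I ease that way, then release and check.

Request:
drive_tool --rows '[[[-0.0015,0,-0.001],0],[[0,0,0],0],[[0,0,0],0]]'

```text
t: 8.35
tool_pos: [0.5478, 0.0537, 0.228]
tool_rot: [3.142, -0.0, -0.0]
contact_force: [0.9, 0.2, 0.7]
opening: 0.0508
grip_force: 32.6
```

Request:
drive_tool --rows '[[[0,0,0],0],[[0,0,0],0],[[0,0,0],0],[[0,0,0],0],[[0,0,0],0],[[0,0,0],0]]' --jaw 0

```text
t: 8.95
tool_pos: [0.5479, 0.0537, 0.2284]
tool_rot: [-3.142, 0.0, 0.0]
contact_force: [0.1, 0.5, 0.1]
opening: 0.0857
grip_force: 0.0
```

Request:
drive_tool --rows '[[[0,0,-0.02],0],[[0,0,-0.03],0],[[0,0,-0.03],0],[[-0.04,0,-0.03],0],[[-0.03,0,0],0],[[0,0,0],0],[[0,0,0],0]]'

```text
t: 9.65
tool_pos: [0.4778, 0.0538, 0.3385]
tool_rot: [3.142, -0.0, 0.002]
contact_force: [0.1, -0.3, 0.0]
opening: 0.0853
grip_force: 0.0
```

```bash
python3 - <<'E'
from h import *
import pickle
d=cam('wrist');t=cam('top');o=ctrl.get_obs();print(o['t'],o['tool_pos'],o['contact_force'])
pickle.dump(d,open('w5.pkl','wb'))
u,v=proj(d,[.55,.054,.17]).astype(int);print(u,v)
u=min(max(u,100),540);v=min(max(v,100),380)
c=cv2.resize(d['image'][v-100:v+100,u-100:u+100],(600,600),interpolation=2);cv2.imwrite('pics/w5.png',c);print(u,v)
E
```

```text
9.75 [0.47830043 0.05367996 0.33785902] [0.20397764 0.34194395 0.1316416 ]
319 119
319 119
```

View pics/w5.png

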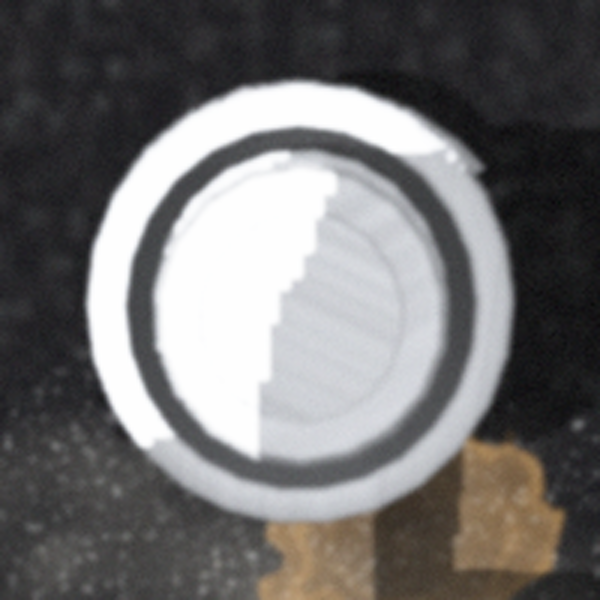

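Pot is concentric with the rim (rim centre (300,300), lid (299,306) in the crop, matching parallax) – seated. Now to the pounder.

Request:
drive_tool --rows '[[[-0.0063,0.039,0],0],[[-0.0063,0.039,0],0],[[-0.0063,0.039,0],0],[[-0.0063,0.039,0],0],[[-0.0063,0.039,0],0],[[-0.0063,0.039,0],0],[[-0.0063,0.038,0],0],[[0,0,0],0.1],[[0,0,0],0.14],[[0,0,0],0.14]]'

```text
t: 10.75
tool_pos: [0.4341, -0.2192, 0.3374]
tool_rot: [-3.082, 0.604, 0.003]
contact_force: [0.4, 0.9, 0.2]
opening: 0.0852
grip_force: 0.0
```

Request:
drive_tool --rows '[[[0,0,0],0.14],[[0,0,0],0.14],[[0,0,0],0.14],[[0,0,0],0.14],[[0,0,0],0.14],[[0,0,0],0.14],[[0,0,0],0.066],[[0,0,0],0],[[0,0,0],0]]'

```text
t: 11.65
tool_pos: [0.4341, -0.2185, 0.3378]
tool_rot: [2.515, -1.882, -0.002]
contact_force: [-1.3, -0.3, -0.0]
opening: 0.0853
grip_force: 0.0
```

```bash
python3 - <<'E'
from h import *
d=cam('wrist');o=ctrl.get_obs();print(o['t'],o['tool_pos'],o['q'].round(2)); M=Ro.from_rotvec(o['tool_rot']).as_matrix();print(M.round(3))
hsv=cv2.cvtColor(d['image'],cv2.COLOR_BGR2HSV)
m=cv2.inRange(hsv,(8,50,90),(30,220,255))
m=cv2.morphologyEx(m,cv2.MORPH_OPEN,np.ones((5,5)))
c=max(cv2.findContours(m,0,2)[0],key=cv2.contourArea);r=cv2.minAreaRect(c);print(r)
for p in cv2.boxPoints(r):print(p,cast(d,*p,.046).round(4),cast(d,*p,.023).round(4))
cv2.imwrite('pics/w6.png',d['image'])
E
```

```text
11.7 [ 0.43397879 -0.2184793   0.33792137] [-0.62 -0.31  1.88  0.    1.57  2.24]
[[ 0.282 -0.959 -0.001]
 [-0.959 -0.282  0.001]
 [-0.001  0.001 -1.   ]]
((240.0, 364.0), (76.0, 70.0), 90.0)
[205. 326.] [ 0.5085 -0.0537  0.046 ] [ 0.5117 -0.0381  0.023 ]
[275. 326.] [ 0.4398 -0.0739  0.046 ] [ 0.4386 -0.0596  0.023 ]
[275. 402.] [0.4162 0.0188 0.046 ] [0.4135 0.039  0.023 ]
[205. 402.] [0.49   0.0404 0.046 ] [0.4921 0.062  0.023 ]
```

View pics/w6.png

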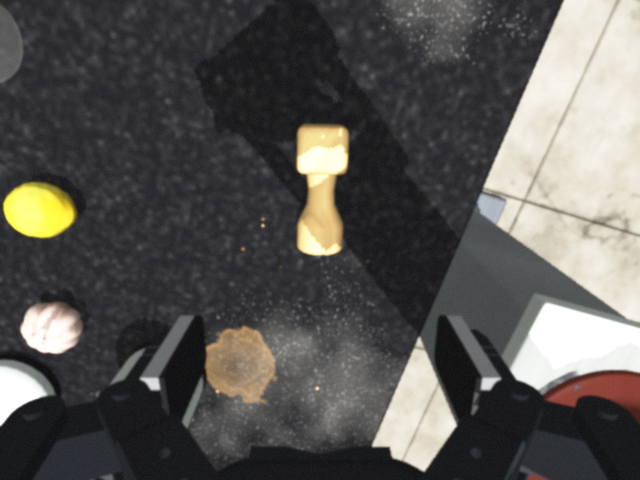

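Head occupies (297–350, 124–175), round foot ends at y≈255, axis aligned with the tool x. Compute the shift to put the grasp on the head.

```bash
cat > pm.py <<'E'
from h import *
def meas():
    d=cam('wrist');o=ctrl.get_obs();M=Ro.from_rotvec(o['tool_rot']).as_matrix()
    g=cv2.inRange(cv2.cvtColor(d['image'],cv2.COLOR_BGR2HSV),(8,30,70),(35,255,255)); g[:, :270]=0;g[:,375:]=0;g[280:]=0
    return d,o,M,g
E
python3 - <<'E'
from pm import *
d,o,M,g=meas()
for v in(130,135,145,155,165,180,200,220,235,245,250):
    x=np.where(g[v]>0)[0];print(v,x.min() if len(x) else 0,x.max() if len(x) else 0)
y=np.where(g[:,323]>0)[0];print(y.min(),y.max())
for n,p,z in[('head mid top',(323,149.5),.046),('far end',(323,y.min()),.046),('head near edge',(323,175),.046),('foot end',(320,y.max()),.023),('foot mid',(320,235),.04)]:
    X=cast(d,*p,z);print(n,X.round(4),'tool',(M.T@(X-o['tool_pos'])).round(4))
E
```

```text
130 297 348
135 296 349
145 296 348
155 296 348
165 296 348
180 306 336
200 307 334
220 298 341
235 296 342
245 296 343
250 298 341
124 255
head mid top [ 0.4431 -0.2581  0.046 ] tool [0.0409 0.0022 0.292 ]
far end [ 0.4493 -0.2789  0.046 ] tool [0.0626 0.0022 0.292 ]
head near edge [ 0.4367 -0.2365  0.046 ] tool [0.0183 0.0023 0.292 ]
foot end [ 0.415  -0.1529  0.023 ] tool [-0.068  -0.0004  0.3151]
foot mid [ 0.4227 -0.1791  0.04  ] tool [-0.0407 -0.0004  0.2981]
```

The tool can't tilt, so the plan is to pinch the head near its end lightly and let the foot swing down by gravity. Approach.

Request:
drive_tool --rows '[[[0.0245,0.001,0.02],0.03],[[0.0245,0.0005,0.03],0],[[0,0,0.045],0],[[0,0,0.045],0],[[0,0,0.045],0],[[0,0,0.04],0],[[0,0,0.02],0],[[0,0,0.01],0],[[0,0,0],0],[[0,0,0],0]]'

```text
t: 12.75
tool_pos: [0.4462, -0.2666, 0.0847]
tool_rot: [2.486, -1.921, 0.004]
contact_force: [0.1, 0.2, 0.1]
opening: 0.0852
grip_force: 0.0
```

Request:
drive_tool --rows '[[[0,0,0.006],0],[[0,0,0],0],[[0,0,0],0],[[0,0,0],0],[[0,0,0],0],[[0,0,0],0],[[0,0,0],0]]' --jaw 0.44 --grip_force 20

```text
t: 13.45
tool_pos: [0.4454, -0.2659, 0.0775]
tool_rot: [2.486, -1.921, 0.0]
contact_force: [0.4, -0.3, -1.1]
opening: 0.0478
grip_force: 0.0
```

Request:
drive_tool --rows '[[[0,0,0.002],0],[[0,0,0],0],[[0,0,0],0]]' --jaw 0.465

```text
t: 13.75
tool_pos: [0.4456, -0.2662, 0.0765]
tool_rot: [2.486, -1.921, -0.0]
contact_force: [-2.9, 1.0, 8.1]
opening: 0.0459
grip_force: 10.7
```

Request:
drive_tool --rows '[[[0,0,0],0],[[0,0,0],0],[[0,0,0],0]]' --jaw 0.475

```text
t: 14.05
tool_pos: [0.4457, -0.2662, 0.0766]
tool_rot: [2.485, -1.921, 0.0]
contact_force: [-2.7, 1.7, 7.3]
opening: 0.0458
grip_force: 20.1
```

Request:
drive_tool --rows '[[[0,0,-0.004],0],[[0,0,-0.01],0],[[0,0,-0.01],0],[[0,0,-0.01],0],[[0,0,0],0]]' --jaw 0.463

```text
t: 14.55
tool_pos: [0.4464, -0.2667, 0.1117]
tool_rot: [2.485, -1.921, 0.007]
contact_force: [1.1, -0.1, -1.9]
opening: 0.046
grip_force: 10.7
```

```bash
cat > inc.py <<'E'
from pm import *
import sys
# extent of wood near tool centre in scene and wrist views
def look():
    o=ctrl.get_obs();M=Ro.from_rotvec(o['tool_rot']).as_matrix();P=o['tool_pos']+M@[0,0,.052]
    print('t',round(o['t'],2),'tcp',o['tool_pos'].round(4),'F',o['contact_force'].round(1),'Tq',(M.T@o['wrist_torque']).round(2),'open',o['opening'],'grip',o['grip_force'])
    for n in('scene','top','wrist'):
        d=cam(n);m=cv2.inRange(cv2.cvtColor(d['image'],cv2.COLOR_BGR2HSV),(8,45,80),(35,255,255))
        pred={}
        for th in(0,30,60,90):
            a=-M[:,0]*np.cos(np.radians(th))+np.array([0,0,-1])*np.sin(np.radians(th))
            pred[th]=proj(d,P+a*.108).round(0).tolist()
        k,l,s,c=cv2.connectedComponentsWithStats(m)
        p0=proj(d,P)
        print(n,'P',p0.round(0),'foot pred',pred)
        R=90 if n!='wrist' else 300
        print('  blobs',[(s[i].tolist(),c[i].round(0).tolist()) for i in range(1,k) if s[i][4]>25 and np.linalg.norm(c[i]-p0)<R])
look()
E
python3 inc.py
```

```text
t 14.55 tcp [ 0.4464 -0.2667  0.1117] F [ 1.1 -0.1 -1.9] Tq [ 0.01  0.11 -0.02] open 0.045968166565851336 grip 10.679259449243546
scene P [409. 261.] foot pred {0: [384.0, 281.0], 30: [386.0, 292.0], 60: [394.0, 295.0], 90: [406.0, 289.0]}
  blobs [([322, 221, 28, 12, 30], [336.0, 228.0]), ([429, 229, 24, 26, 498], [441.0, 241.0]), ([460, 236, 31, 18, 397], [475.0, 244.0]), ([378, 251, 38, 38, 696], [398.0, 270.0])]
top P [412. 297.] foot pred {0: [371.0, 309.0], 30: [375.0, 309.0], 60: [387.0, 306.0], 90: [406.0, 301.0]}
  blobs [([453, 224, 56, 69, 1634], [481.0, 257.0]), ([399, 253, 21, 28, 32], [410.0, 267.0]), ([397, 291, 14, 17, 113], [403.0, 300.0]), ([367, 297, 19, 21, 240], [375.0, 305.0])]
wrist P [319. 349.] foot pred {0: [319.0, 563.0], 30: [319.0, 437.0], 60: [319.0, 335.0], 90: [319.0, 244.0]}
  blobs [([246, 294, 149, 161, 14282], [326.0, 360.0]), ([177, 466, 8, 6, 42], [180.0, 469.0])]
```

Request:
drive_tool --rows '[[[0,0,0],0],[[0,0,0],0],[[0,0,0],0]]' --jaw 0.459

```text
t: 15.0
tool_pos: [0.4454, -0.2659, 0.1093]
tool_rot: [-2.485, 1.921, 0.0]
contact_force: [-0.6, 0.2, 1.0]
opening: 0.0465
grip_force: 0.2
```

```bash
python3 inc.py
```

```text
t 15.0 tcp [ 0.4454 -0.2659  0.1093] F [-0.6  0.2  1. ] Tq [ 0.07 -0.01  0.  ] open 0.046478371009991054 grip 0.15765557996928692
scene P [409. 262.] foot pred {0: [383.0, 282.0], 30: [386.0, 293.0], 60: [394.0, 296.0], 90: [406.0, 290.0]}
  blobs [([323, 220, 52, 12, 56], [348.0, 228.0]), ([429, 228, 24, 27, 512], [441.0, 241.0]), ([460, 236, 31, 18, 397], [475.0, 244.0]), ([377, 261, 40, 37, 707], [397.0, 280.0])]
top P [412. 298.] foot pred {0: [371.0, 309.0], 30: [374.0, 310.0], 60: [387.0, 307.0], 90: [406.0, 302.0]}
  blobs [([453, 224, 56, 72, 1643], [481.0, 257.0]), ([397, 291, 14, 18, 113], [403.0, 300.0]), ([366, 298, 19, 21, 245], [374.0, 306.0])]
wrist P [321. 349.] foot pred {0: [321.0, 560.0], 30: [321.0, 437.0], 60: [321.0, 335.0], 90: [321.0, 244.0]}
  blobs [([260, 263, 120, 192, 9593], [321.0, 336.0]), ([176, 466, 8, 7, 44], [179.0, 469.0])]
```

Too loose, it dropped back flat. Regrip slightly nearer the end and loosen in finer steps.

Request:
drive_tool --rows '[[[0.004,0,0.015],0],[[0.003,0,0.015],0],[[0,0,0.002],0],[[0,0,0],0],[[0,0,0],0]]' --jaw 0.45

```text
t: 15.65
tool_pos: [0.4473, -0.2728, 0.078]
tool_rot: [2.485, -1.921, 0.001]
contact_force: [-0.2, -0.3, -0.4]
opening: 0.047
grip_force: 0.1
```

Request:
drive_tool --rows '[[[0,0,0],0],[[0,0,0],0],[[0,0,0],0]]' --jaw 0.463

```text
t: 15.95
tool_pos: [0.4474, -0.2729, 0.0781]
tool_rot: [2.486, -1.921, 0.001]
contact_force: [-2.2, 0.5, 2.2]
opening: 0.0459
grip_force: 5.0
```

Request:
drive_tool --rows '[[[0,0,-0.005],0],[[0,0,-0.01],0],[[0,0,-0.01],0],[[0,0,0],0]]' --jaw 0.462

```text
t: 16.35
tool_pos: [0.4482, -0.2735, 0.1047]
tool_rot: [2.485, -1.921, 0.006]
contact_force: [-0.3, -1.2, -0.6]
opening: 0.0454
grip_force: 3.4
```

Request:
drive_tool --rows '[[[0,0,0],0],[[0,0,0],0]]' --jaw 0.461

```text
t: 16.55
tool_pos: [0.4475, -0.2729, 0.1028]
tool_rot: [-2.485, 1.922, -0.002]
contact_force: [0.4, -0.7, 0.4]
opening: 0.0461
grip_force: 0.6
```

```bash
python3 inc.py
```

```text
t 16.55 tcp [ 0.4475 -0.2729  0.1028] F [ 0.4 -0.7  0.4] Tq [ 0.17  0.03 -0.03] open 0.046095738389696224 grip 0.554749108850956
scene P [410. 263.] foot pred {0: [385.0, 282.0], 30: [387.0, 294.0], 60: [395.0, 296.0], 90: [407.0, 290.0]}
  blobs [([322, 216, 52, 12, 57], [347.0, 223.0]), ([429, 224, 24, 31, 583], [441.0, 239.0]), ([460, 236, 31, 18, 397], [475.0, 244.0]), ([380, 260, 39, 36, 690], [399.0, 278.0]), ([414, 334, 12, 11, 27], [418.0, 340.0])]
top P [414. 297.] foot pred {0: [373.0, 309.0], 30: [377.0, 309.0], 60: [389.0, 306.0], 90: [408.0, 301.0]}
  blobs [([454, 208, 76, 85, 1944], [487.0, 250.0]), ([400, 291, 14, 16, 91], [406.0, 299.0]), ([369, 297, 19, 21, 229], [377.0, 305.0])]
wrist P [321. 349.] foot pred {0: [321.0, 561.0], 30: [321.0, 437.0], 60: [321.0, 335.0], 90: [321.0, 244.0]}
  blobs [([258, 264, 125, 191, 13449], [324.0, 345.0])]
```

Request:
drive_tool --rows '[[[0,0,0],0],[[0,0,0],0],[[0.008,0,0],0],[[0,0,0.016],0],[[0,0,0],0],[[0,0,0],0]]' --jaw 0.38

```text
t: 17.3
tool_pos: [0.4488, -0.2804, 0.086]
tool_rot: [2.485, -1.922, -0.002]
contact_force: [0.5, 0.4, -0.5]
opening: 0.0529
grip_force: 0.0
```

Request:
drive_tool --rows '[[[0,0,0],0],[[0,0,0],0],[[0,0,0],0],[[0,0,0],0]]' --jaw 0.464

```text
t: 17.7
tool_pos: [0.4493, -0.2806, 0.0867]
tool_rot: [2.485, -1.921, 0.001]
contact_force: [-0.6, -1.2, -0.6]
opening: 0.046
grip_force: 7.2
```

Request:
drive_tool --rows '[[[0,0,-0.005],0],[[0,0,-0.01],0],[[0,0,-0.01],0],[[0,0,0],0]]'

```text
t: 18.1
tool_pos: [0.4503, -0.2813, 0.114]
tool_rot: [2.485, -1.921, 0.007]
contact_force: [0.9, -2.1, 0.7]
opening: 0.0459
grip_force: 6.8
```

```bash
python3 inc.py
```

```text
t 18.1 tcp [ 0.4503 -0.2813  0.114 ] F [ 0.9 -2.1  0.7] Tq [ 0.09  0.13 -0.02] open 0.04589479378839951 grip 6.773079335689545
scene P [413. 258.] foot pred {0: [387.0, 278.0], 30: [389.0, 289.0], 60: [398.0, 292.0], 90: [409.0, 286.0]}
  blobs [([324, 216, 50, 11, 59], [349.0, 223.0]), ([430, 224, 23, 31, 507], [442.0, 238.0]), ([460, 236, 31, 18, 397], [475.0, 244.0]), ([381, 253, 39, 41, 703], [401.0, 273.0]), ([414, 334, 12, 11, 26], [418.0, 339.0])]
top P [418. 295.] foot pred {0: [377.0, 307.0], 30: [380.0, 307.0], 60: [393.0, 305.0], 90: [412.0, 300.0]}
  blobs [([456, 224, 53, 69, 1495], [483.0, 254.0]), ([488, 275, 37, 33, 836], [506.0, 292.0]), ([404, 289, 14, 17, 103], [410.0, 297.0]), ([371, 296, 21, 22, 261], [380.0, 304.0])]
wrist P [320. 350.] foot pred {0: [320.0, 562.0], 30: [320.0, 438.0], 60: [320.0, 336.0], 90: [320.0, 245.0]}
  blobs [([253, 281, 135, 175, 10960], [321.0, 337.0])]
```

It is pivoting: the head rose ~27 mm while the foot stayed on the worktop. Continue along the arc.

Request:
drive_tool --rows '[[[-0.003,0,-0.007],0],[[-0.003,0,-0.007],0],[[-0.004,0,-0.007],0],[[-0.005,0,-0.007],0],[[-0.006,0,-0.007],0],[[0,0,0],0]]'

```text
t: 18.85
tool_pos: [0.4442, -0.2597, 0.1477]
tool_rot: [-2.486, 1.92, -0.003]
contact_force: [0.9, -0.0, -0.8]
opening: 0.0462
grip_force: 6.3
```

```bash
python3 inc.py
```

```text
t 18.85 tcp [ 0.4442 -0.2597  0.1477] F [ 0.9 -0.  -0.8] Tq [0.   0.07 0.05] open 0.046243983431677675 grip 6.346105858683586
scene P [409. 253.] foot pred {0: [383.0, 273.0], 30: [385.0, 284.0], 60: [393.0, 287.0], 90: [405.0, 281.0]}
  blobs [([462, 230, 29, 24, 262], [478.0, 245.0]), ([321, 234, 51, 12, 57], [346.0, 242.0]), ([431, 242, 22, 13, 214], [441.0, 248.0]), ([379, 248, 38, 45, 716], [398.0, 270.0])]
top P [412. 297.] foot pred {0: [369.0, 309.0], 30: [373.0, 309.0], 60: [386.0, 306.0], 90: [405.0, 301.0]}
  blobs [([454, 224, 55, 69, 1600], [481.0, 256.0]), ([394, 290, 17, 20, 177], [402.0, 301.0]), ([367, 297, 18, 20, 216], [374.0, 305.0])]
wrist P [320. 351.] foot pred {0: [320.0, 563.0], 30: [320.0, 438.0], 60: [320.0, 336.0], 90: [320.0, 245.0]}
  blobs [([254, 268, 133, 188, 16851], [321.0, 343.0])]
```

Request:
drive_tool --rows '[[[-0.006,0,-0.007],0],[[-0.007,0,-0.007],0],[[-0.008,0,-0.006],0],[[0,0,0],0]]' --jaw 0.4635

```text
t: 19.4
tool_pos: [0.4388, -0.2391, 0.1677]
tool_rot: [-2.486, 1.92, -0.003]
contact_force: [-0.2, -0.0, -1.5]
opening: 0.046
grip_force: 6.2
```

```bash
python3 inc.py
```

```text
t 19.4 tcp [ 0.4388 -0.2391  0.1677] F [-0.2 -0.  -1.5] Tq [0.03 0.1  0.  ] open 0.04596416208878789 grip 6.224474608898163
scene P [404. 251.] foot pred {0: [378.0, 271.0], 30: [380.0, 283.0], 60: [389.0, 286.0], 90: [401.0, 280.0]}
  blobs [([320, 251, 51, 11, 56], [344.0, 257.0]), ([375, 254, 38, 39, 634], [393.0, 272.0])]
top P [405. 298.] foot pred {0: [362.0, 310.0], 30: [366.0, 311.0], 60: [379.0, 308.0], 90: [399.0, 302.0]}
  blobs [([452, 224, 57, 69, 1686], [480.0, 258.0]), ([384, 291, 20, 21, 218], [393.0, 303.0]), ([361, 298, 16, 20, 192], [367.0, 306.0])]
wrist P [320. 351.] foot pred {0: [320.0, 563.0], 30: [320.0, 438.0], 60: [320.0, 336.0], 90: [320.0, 245.0]}
  blobs [([254, 264, 133, 182, 16912], [321.0, 336.0]), ([181, 476, 8, 4, 26], [185.0, 478.0])]
```

```bash
cat > ang.py <<'E'
from pm import *
def ang():
    o=ctrl.get_obs();M=Ro.from_rotvec(o['tool_rot']).as_matrix();P=o['tool_pos']+M@[0,0,.052]
    d=cam('scene');m=cv2.inRange(cv2.cvtColor(d['image'],cv2.COLOR_BGR2HSV),(8,45,80),(35,255,255))
    k,l,s,c=cv2.connectedComponentsWithStats(m);p0=proj(d,P)
    i=min((i for i in range(1,k) if s[i][4]>250),key=lambda i:np.linalg.norm(c[i]-p0))
    r=cv2.fitLine(np.argwhere(l==i)[:,::-1].astype(np.float32),cv2.DIST_L2,0,.01,.01).ravel()
    A=lambda v:np.degrees(np.arctan2(v[1],v[0]))%180
    pr={}
    for th in range(0,91,10):
        a=-M[:,0]*np.cos(np.radians(th))-np.array([0,0,1])*np.sin(np.radians(th))
        pr[th]=A(proj(d,P+a*.1)-p0).round(0)
    print('t',round(o['t'],2),'tcp',o['tool_pos'].round(4),'F',o['contact_force'].round(1),'Tq',(M.T@o['wrist_torque']).round(2),o['grip_force'])
    print('axis',A(r[:2]).round(1),s[i],p0.round(0),pr)
    for v in range(s[i][1],s[i][1]+s[i][3],3):
        x=np.where(l[v]==i)[0]; print((v,x.min(),x.max()),end=' ')
ang()
E
python3 ang.py
```

```text
t 19.55 tcp [ 0.4386 -0.2397  0.1665] F [-0.1 -1.  -2.5] Tq [-0.    0.02  0.01] 6.223603114485741
axis 127.0 [375 253  38  40 646] [405. 252.] {0: np.float64(143.0), 10: np.float64(137.0), 20: np.float64(132.0), 30: np.float64(127.0), 40: np.float64(123.0), 50: np.float64(118.0), 60: np.float64(114.0), 70: np.float64(109.0), 80: np.float64(103.0), 90: np.float64(96.0)}
(253, np.int64(397), np.int64(398)) (256, np.int64(392), np.int64(410)) (259, np.int64(392), np.int64(409)) (262, np.int64(394), np.int64(409)) (265, np.int64(392), np.int64(411)) (268, np.int64(390), np.int64(409)) (271, np.int64(387), np.int64(400)) (274, np.int64(382), np.int64(397)) (277, np.int64(379), np.int64(396)) (280, np.int64(376), np.int64(395)) (283, np.int64(375), np.int64(394)) (286, np.int64(378), np.int64(394)) (289, np.int64(383), np.int64(392)) (292, np.int64(387), np.int64(389))
```

Tilt is ~30° and held by pad friction. Loosen a hair and use an upward jerk to let it swing on.

Request:
drive_tool --rows '[[[0,0,0.008],0],[[0,0,0.008],0],[[0,0,0],0],[[0,0,-0.03],0],[[0,0,-0.02],0],[[0,0,-0.01],0],[[0,0,0],0]]' --jaw 0.463

```text
t: 20.3
tool_pos: [0.4392, -0.2403, 0.2119]
tool_rot: [-2.485, 1.922, -0.005]
contact_force: [-0.6, 0.6, -1.9]
opening: 0.046
grip_force: 5.9
```

```bash
python3 ang.py
```

```text
t 20.3 tcp [ 0.4392 -0.2403  0.2119] F [-0.6  0.6 -1.9] Tq [-0.    0.05 -0.06] 5.913489684462547
axis 95.0 [299 297  22  31 439] [406. 238.] {0: np.float64(144.0), 10: np.float64(137.0), 20: np.float64(132.0), 30: np.float64(127.0), 40: np.float64(123.0), 50: np.float64(118.0), 60: np.float64(114.0), 70: np.float64(109.0), 80: np.float64(103.0), 90: np.float64(96.0)}
(297, np.int64(310), np.int64(310)) (300, np.int64(309), np.int64(319)) (303, np.int64(307), np.int64(319)) (306, np.int64(303), np.int64(319)) (309, np.int64(301), np.int64(319)) (312, np.int64(299), np.int64(319)) (315, np.int64(301), np.int64(320)) (318, np.int64(303), np.int64(320)) (321, np.int64(305), np.int64(320)) (324, np.int64(306), np.int64(314)) (327, np.int64(310), np.int64(311))
```

```bash
sed -i 's/s\[i\]\[4\]>250/s[i][4]>60 and 365<c[i][0]<425/' ang.py; python3 ang.py; python3 inc.py
```

```text
t 20.35 tcp [ 0.4386 -0.2399  0.2105] F [ 0.1  0.7 -2. ] Tq [0.05 0.06 0.02] 5.908075422048569
axis 4.2 [379 265  21  17 255] [406. 239.] {0: np.float64(144.0), 10: np.float64(138.0), 20: np.float64(132.0), 30: np.float64(127.0), 40: np.float64(123.0), 50: np.float64(118.0), 60: np.float64(114.0), 70: np.float64(109.0), 80: np.float64(103.0), 90: np.float64(96.0)}
(265, np.int64(386), np.int64(387)) (268, np.int64(382), np.int64(399)) (271, np.int64(380), np.int64(399)) (274, np.int64(379), np.int64(398)) (277, np.int64(383), np.int64(397)) (280, np.int64(388), np.int64(395)) t 20.4 tcp [ 0.4382 -0.2395  0.2095] F [-0.5  0.1 -1.9] Tq [-0.03  0.05  0.01] open 0.04584218532845314 grip 5.908558443188667
scene P [406. 240.] foot pred {0: [379.0, 259.0], 30: [381.0, 272.0], 60: [390.0, 275.0], 90: [403.0, 269.0]}
  blobs [([487, 204, 1, 27, 27], [487.0, 217.0]), ([319, 263, 47, 10, 56], [342.0, 269.0]), ([379, 265, 21, 18, 265], [390.0, 273.0])]
top P [407. 297.] foot pred {0: [363.0, 309.0], 30: [367.0, 309.0], 60: [381.0, 306.0], 90: [401.0, 301.0]}
  blobs [([454, 224, 55, 69, 1616], [481.0, 257.0]), ([385, 290, 22, 20, 243], [395.0, 302.0]), ([366, 296, 14, 17, 128], [371.0, 303.0])]
wrist P [320. 349.] foot pred {0: [320.0, 561.0], 30: [320.0, 437.0], 60: [320.0, 335.0], 90: [320.0, 244.0]}
  blobs [([255, 258, 130, 147, 16121], [320.0, 325.0]), ([238, 292, 6, 6, 29], [241.0, 295.0]), ([163, 449, 26, 31, 584], [178.0, 464.0])]
```

Request:
drive_tool --rows '[[[0,0,0],0],[[0,0,-0.045],0],[[0,0,-0.03],0],[[0,0,-0.015],0],[[0,0,0],0]]' --jaw 0.4625

```text
t: 21.05
tool_pos: [0.4393, -0.2403, 0.3028]
tool_rot: [-2.485, 1.921, -0.007]
contact_force: [-0.5, 0.2, -2.6]
opening: 0.0461
grip_force: 3.8
```

```bash
python3 inc.py
```

```text
t 21.05 tcp [ 0.4393 -0.2403  0.3028] F [-0.5  0.2 -2.6] Tq [-0.01  0.06  0.02] open 0.0461231553273987 grip 3.8172463327646255
scene P [409. 211.] foot pred {0: [381.0, 231.0], 30: [383.0, 245.0], 60: [393.0, 249.0], 90: [405.0, 243.0]}
  blobs [([450, 128, 17, 14, 128], [456.0, 134.0]), ([448, 143, 12, 18, 98], [452.0, 150.0]), ([394, 183, 13, 22, 48], [399.0, 192.0]), ([446, 184, 16, 21, 32], [455.0, 192.0])]
top P [414. 291.] foot pred {0: [367.0, 305.0], 30: [371.0, 305.0], 60: [386.0, 302.0], 90: [407.0, 297.0]}
  blobs [([463, 224, 46, 69, 1265], [486.0, 251.0]), ([387, 284, 26, 27, 346], [400.0, 300.0])]
wrist P [318. 352.] foot pred {0: [318.0, 567.0], 30: [319.0, 439.0], 60: [319.0, 336.0], 90: [318.0, 244.0]}
  blobs [([244, 250, 139, 194, 17061], [314.0, 322.0]), ([17, 346, 54, 44, 574], [49.0, 361.0])]
```

Now ~75°. Descend gently-started with an abrupt stop, which swings it further.

Request:
drive_tool --rows '[[[0,0,0.005],0],[[0,0,0.01],0],[[0,0,0.02],0],[[0,0,0.03],0],[[0,0,0.04],0],[[0,0,0],0],[[0,0,0],0]]'

```text
t: 21.9
tool_pos: [0.4378, -0.2392, 0.194]
tool_rot: [2.485, -1.921, -0.006]
contact_force: [-0.7, 0.6, -0.9]
opening: 0.0459
grip_force: 3.8
```

```bash
python3 inc.py; python3 - <<'E'
from pm import *
d=cam('wrist');m=cv2.inRange(cv2.cvtColor(d['image'],cv2.COLOR_BGR2HSV),(8,45,80),(35,255,255))
for v in range(230,460,8):
    x=np.where(m[v,200:430]>0)[0]+200
    if len(x):print((v,x.min(),x.max(),len(x)),d['image'][v,318].tolist(),end=' ')
E
```

```text
t 21.9 tcp [ 0.4378 -0.2392  0.194 ] F [-0.7  0.6 -0.9] Tq [ 0.02  0.03 -0.01] open 0.045921839285144136 grip 3.809928596019745
scene P [405. 244.] foot pred {0: [378.0, 264.0], 30: [381.0, 276.0], 60: [390.0, 280.0], 90: [402.0, 274.0]}
  blobs [([318, 259, 50, 10, 57], [342.0, 265.0]), ([387, 263, 20, 24, 345], [397.0, 275.0])]
top P [406. 297.] foot pred {0: [362.0, 310.0], 30: [366.0, 310.0], 60: [380.0, 307.0], 90: [400.0, 302.0]}
  blobs [([453, 224, 56, 69, 1640], [481.0, 257.0]), ([385, 290, 21, 23, 247], [395.0, 303.0])]
wrist P [325. 348.] foot pred {0: [324.0, 557.0], 30: [323.0, 435.0], 60: [323.0, 335.0], 90: [323.0, 245.0]}
  blobs [([258, 249, 125, 127, 15461], [320.0, 312.0]), ([157, 462, 32, 18, 422], [175.0, 472.0])]
(254, np.int64(263), np.int64(377), 115) [125, 181, 218] (262, np.int64(259), np.int64(380), 122) [159, 229, 248] (270, np.int64(258), np.int64(382), 125) [174, 240, 252] (278, np.int64(258), np.int64(382), 125) [173, 239, 252] (286, np.int64(258), np.int64(382), 125) [173, 239, 252] (294, np.int64(258), np.int64(382), 125) [176, 240, 253] (302, np.int64(258), np.int64(382), 125) [172, 240, 252] (310, np.int64(258), np.int64(382), 125) [174, 241, 253] (318, np.int64(258), np.int64(382), 125) [180, 241, 253] (326, np.int64(258), np.int64(382), 125) [177, 241, 253] (334, np.int64(258), np.int64(382), 125) [180, 242, 253] (342, np.int64(258), np.int64(382), 125) [179, 242, 253] (350, np.int64(258), np.int64(382), 125) [179, 243, 253] (358, np.int64(258), np.int64(382), 125) [178, 242, 253] (366, np.int64(260), np.int64(380), 121) [173, 238, 252] (374, np.int64(271), np.int64(371), 101) [108, 151, 182]
```

Tilt is now ~17° from upright. Touch the foot down and drag towards the foot side so table friction rights it.

Request:
drive_tool --rows '[[[0,0,0.005],0],[[0,0,0.006],0],[[0,0,0.004],0],[[0,0,0],0]]'

```text
t: 22.5
tool_pos: [0.4381, -0.2394, 0.1793]
tool_rot: [-2.485, 1.922, 0.003]
contact_force: [-0.5, 0.5, -2.1]
opening: 0.0462
grip_force: 3.8
```

Request:
drive_tool --rows '[[[0,0,0.003],0],[[0,0,0],0]]'

```text
t: 22.7
tool_pos: [0.4384, -0.2396, 0.1769]
tool_rot: [2.486, -1.921, -0.001]
contact_force: [-0.5, 0.1, -2.6]
opening: 0.0459
grip_force: 3.8
```

Request:
drive_tool --rows '[[[0,0,0.003],0],[[0,0,0],0]]'

```text
t: 22.9
tool_pos: [0.4391, -0.2403, 0.1754]
tool_rot: [2.485, -1.921, 0.003]
contact_force: [0.6, -0.9, 2.1]
opening: 0.046
grip_force: 4.9
```

Request:
drive_tool --rows '[[[-0.005,0,0],0],[[-0.005,0,0],0],[[-0.005,0,0],0],[[-0.005,0,0],0],[[0,0,0],0]]'

```text
t: 23.4
tool_pos: [0.4334, -0.2196, 0.1745]
tool_rot: [-2.486, 1.92, 0.0]
contact_force: [-0.4, 0.3, 4.8]
opening: 0.0458
grip_force: 4.5
```

```bash
cat > face.py <<'E'
from pm import *
d=cam('wrist');o=ctrl.get_obs();M=Ro.from_rotvec(o['tool_rot']).as_matrix()
m=cv2.inRange(cv2.cvtColor(d['image'],cv2.COLOR_BGR2HSV),(8,45,80),(35,255,255));m[:,:200]=0;m[:,430:]=0
c=max(cv2.findContours(m,0,2)[0],key=cv2.contourArea);print(cv2.boundingRect(c),'tcp',o['tool_pos'].round(4),'F',o['contact_force'].round(1),o['grip_force'])
x,y,w,h=cv2.boundingRect(c)
for n,(u,v) in(('top edge',(320,y)),('bottom edge',(320,y+h))):
    for z in(.12,):
        X=cast(d,u,v,z);print(n,(M.T@(X-o['tool_pos'])).round(4))
for zz in (.12,):
    q=[o['tool_pos']+M@[a,b,0] for a in(-.023,.023) for b in(-.023,.023)]
    print('level face pred corners',[proj(d,[p[0],p[1],zz]).round(0).tolist() for p in q])
mm=cv2.drawContours(np.zeros_like(m),[c],-1,255,-1)
for v in range(y,y+h,12):
    q=np.where(mm[v]>0)[0];print((v,q.min(),q.max()),end=' ')
s=cam('scene');ms=cv2.inRange(cv2.cvtColor(s['image'],cv2.COLOR_BGR2HSV),(8,45,80),(35,255,255))
k,l,st,ce=cv2.connectedComponentsWithStats(ms)
print([st[i].tolist() for i in range(1,k) if st[i][4]>60 and 350<ce[i][0]<430 and ce[i][1]>230])
print('upright pred: foot bottom edges', [proj(s,o['tool_pos']*[1,1,0]+np.array(e)).round(0).tolist() for e in((0,0,0),(.012,.02,0),(-.012,-.02,0),(0,0,.12))])
E
python3 face.py
```

```text
(255, 224, 131, 154) tcp [ 0.4335 -0.2198  0.1745] F [-0.6  0.3  5. ] 4.525235742330551
top edge [ 0.0449 -0.0003  0.0545]
bottom edge [-0.0144 -0.0003  0.0545]
level face pred corners [[260.0, 397.0], [382.0, 397.0], [253.0, 286.0], [389.0, 286.0]]
(224, np.int64(316), np.int64(324)) (236, np.int64(293), np.int64(347)) (248, np.int64(268), np.int64(372)) (260, np.int64(259), np.int64(381)) (272, np.int64(255), np.int64(385)) (284, np.int64(256), np.int64(384)) (296, np.int64(256), np.int64(384)) (308, np.int64(256), np.int64(384)) (320, np.int64(257), np.int64(383)) (332, np.int64(257), np.int64(383)) (344, np.int64(257), np.int64(383)) (356, np.int64(257), np.int64(383)) (368, np.int64(260), np.int64(380)) [[386, 267, 20, 25, 354], [371, 342, 11, 59, 456], [349, 348, 22, 26, 68]]
upright pred: foot bottom edges [[396.0, 286.0], [388.0, 286.0], [405.0, 286.0], [400.0, 254.0]]
```

```bash
python3 - <<'E'
from pm import *
d=cam('wrist');o=ctrl.get_obs();M=Ro.from_rotvec(o['tool_rot']).as_matrix();T=o['tool_pos']
f=lambda u,v,z:(M.T@(cast(d,u,v,z)-T)).round(4)
print('foot +x rim at z=.0,.026',f(320,224,0),f(320,224,.026),'head back edge',f(320,378,.12),f(320,378,.114))
g=cv2.cvtColor(d['image'],cv2.COLOR_BGR2GRAY);print(g[215:385:3,320].tolist())
E
```

```text
foot +x rim at z=.0,.026 [ 0.0081 -0.0004  0.1745] [ 0.0161 -0.0004  0.1485] head back edge [-0.0143 -0.0003  0.0545] [-0.0191 -0.0003  0.0605]
[43, 39, 45, 68, 111, 145, 158, 154, 149, 117, 113, 114, 123, 153, 192, 214, 224, 230, 236, 239, 239, 239, 239, 240, 239, 240, 239, 239, 240, 239, 241, 239, 240, 240, 240, 240, 240, 240, 240, 239, 239, 239, 239, 239, 239, 240, 239, 240, 239, 240, 239, 236, 232, 221, 91, 56, 60]
```

Remaining lean ~11°; continue the drag.

Request:
drive_tool --rows '[[[-0.005,0,0],0],[[-0.005,0,0],0],[[-0.005,0,0],0],[[-0.005,0,0],0],[[-0.004,0,0],0],[[0,0,0],0]]'

```text
t: 24.15
tool_pos: [0.427, -0.1964, 0.1738]
tool_rot: [-2.486, 1.921, 0.002]
contact_force: [0.4, -0.4, -2.6]
opening: 0.046
grip_force: 3.7
```

```bash
cat > tilt.py <<'E'
from pm import *
d=cam('wrist');o=ctrl.get_obs();M=Ro.from_rotvec(o['tool_rot']).as_matrix();T=o['tool_pos']
f=lambda u,v,z:(M.T@(cast(d,u,v,z)-T)).round(4)
g=cv2.cvtColor(d['image'],cv2.COLOR_BGR2GRAY)
m=cv2.inRange(cv2.cvtColor(d['image'],cv2.COLOR_BGR2HSV),(8,45,80),(35,255,255));m[:,:200]=0;m[:,430:]=0
c=max(cv2.findContours(m,0,2)[0],key=cv2.contourArea);x,y,w,h=cv2.boundingRect(c)
print((x,y,w,h),T.round(4),o['contact_force'].round(1),o['grip_force'],o['opening'])
a=f(320,y,0);b=f(320,y+h,.12);print('foot rim',a[0],'head back',b[0],'tilt',(b[0]+.0225-(a[0]-.023))/.12, 'head mid y',f(x+w/2,y+h-30,.12)[1])
print(g[y-6:y+h+6:4,320].tolist())
E
python3 tilt.py
```

```text
(254, 205, 133, 173) [ 0.4272 -0.1967  0.174 ] [ 0.   0.6 -1.6] 3.708864748477936 0.04620077245073332
foot rim 0.0203 head back -0.014 tilt 0.09333333333333334 head mid y -0.0
[42, 45, 116, 140, 175, 177, 164, 156, 163, 131, 121, 120, 127, 124, 146, 193, 220, 228, 234, 239, 240, 239, 239, 239, 239, 238, 239, 239, 239, 240, 238, 238, 240, 238, 239, 238, 239, 238, 239, 239, 239, 239, 237, 230, 166, 54, 61]
```

Request:
drive_tool --rows '[[[0,0,0.002],0],[[-0.002,0,0.001],0],[[-0.002,0,0],0],[[0,0,0],0]]'

```text
t: 24.6
tool_pos: [0.4267, -0.1933, 0.172]
tool_rot: [-2.485, 1.921, -0.001]
contact_force: [-0.9, 0.9, 3.4]
opening: 0.0459
grip_force: 4.4
```

```bash
python3 tilt.py
```

```text
(253, 199, 135, 180) [ 0.4267 -0.1934  0.1719] [-0.9  1.   4.2] 4.5003072917461395 0.04569636066045337
foot rim 0.025 head back -0.0126 tilt 0.06583333333333331 head mid y -0.0001
[50, 44, 120, 127, 176, 184, 175, 166, 166, 166, 147, 128, 127, 129, 131, 133, 156, 194, 223, 231, 235, 238, 240, 240, 239, 239, 240, 239, 240, 239, 239, 239, 239, 239, 240, 240, 239, 238, 239, 239, 239, 239, 239, 239, 238, 226, 103, 59]
```

Request:
drive_tool --rows '[[[0,0,0],0],[[0,0,0],0],[[0,0,0],0],[[0,0,0],0]]' --jaw 0.455

```text
t: 25.05
tool_pos: [0.4263, -0.1932, 0.1711]
tool_rot: [2.485, -1.922, -0.001]
contact_force: [0.0, 0.3, -0.4]
opening: 0.0468
grip_force: 0.0
```

Request:
drive_tool --rows '[[[0,0,0],0],[[0,0,0],0],[[0,0,0],0],[[0,0,0],0],[[0,0,0],0]]' --jaw 0.3

```text
t: 25.55
tool_pos: [0.4265, -0.1933, 0.1714]
tool_rot: [-2.485, 1.921, -0.0]
contact_force: [0.3, -0.7, 0.0]
opening: 0.0599
grip_force: 0.0
```

```bash
python3 tilt.py
```

```text
(253, 199, 133, 193) [ 0.4265 -0.1933  0.1714] [ 0.1 -0.3  1.2] 0.0 0.059647480053249824
foot rim 0.0252 head back -0.0179 tilt 0.019999999999999997 head mid y -0.0005
[47, 42, 122, 131, 155, 188, 189, 185, 177, 169, 178, 172, 160, 137, 131, 135, 137, 139, 144, 141, 144, 172, 208, 227, 231, 235, 239, 240, 239, 239, 239, 239, 240, 240, 239, 240, 240, 239, 239, 240, 240, 239, 239, 238, 239, 239, 239, 249, 254, 227, 73, 63]
```

Pounder stands, released. Now regrip firmly at mid-head.

Request:
drive_tool --rows '[[[0.003,0,0.007],0],[[0,0,0.007],0],[[0,0,0.007],0],[[0,0,0],0],[[0,0,0],0]]'

```text
t: 26.1
tool_pos: [0.427, -0.1961, 0.1499]
tool_rot: [2.485, -1.921, -0.002]
contact_force: [0.6, 0.5, -0.1]
opening: 0.0598
grip_force: 0.0
```

Request:
drive_tool --rows '[[[0,0,0],0],[[0,0,0],0],[[0,0,0],0],[[0,0,0],0],[[0,0,0],0]]' --jaw 0.6 --grip_force 80

```text
t: 26.6
tool_pos: [0.4275, -0.1963, 0.1508]
tool_rot: [-2.485, 1.921, -0.001]
contact_force: [0.8, -0.3, 1.9]
opening: 0.0455
grip_force: 81.9
```

Request:
drive_tool --rows '[[[0,0,-0.01],0],[[0,0,-0.03],0],[[0,0,-0.04],0],[[0,0,-0.045],0],[[0,0,-0.045],0],[[0,0,-0.04],0],[[0,0,-0.01],0],[[0,0,0],0]]'

```text
t: 27.4
tool_pos: [0.4275, -0.1964, 0.3724]
tool_rot: [-2.485, 1.921, -0.006]
contact_force: [0.3, 0.1, -1.3]
opening: 0.0452
grip_force: 82.1
```

```bash
python3 tilt.py; python3 - <<'E'
from h import *
o=ctrl.get_obs();M=Ro.from_rotvec(o['tool_rot']).as_matrix();print(o['t'],o['q'].round(2),(M.T@(np.array([.5490,.0540,0])-o['tool_pos'])).round(4),M.round(3))
E
```

```text
(244, 214, 153, 229) [ 0.427  -0.1961  0.3697] [ 0.5  0.1 -2.3] 82.0661187171936 0.04517779586031927
foot rim -0.039 head back -0.2473 tilt -1.3566666666666667 head mid y -0.0011
[34, 47, 99, 103, 105, 143, 151, 148, 142, 137, 137, 136, 138, 130, 124, 111, 103, 103, 102, 102, 104, 106, 114, 109, 109, 109, 116, 132, 162, 185, 197, 200, 206, 211, 212, 213, 211, 210, 211, 212, 213, 210, 211, 211, 211, 211, 213, 214, 211, 212, 211, 212, 211, 210, 211, 211, 212, 212, 212, 51, 44]
27.45 [-0.59 -0.36  1.87 -0.    1.63  2.3 ] [-0.2111 -0.1812  0.3697] [[ 0.252 -0.968 -0.001]
 [-0.968 -0.252  0.   ]
 [-0.001  0.    -1.   ]]
```

Request:
drive_tool --rows '[[[0,0,0],-0.12],[[0,0,0],-0.12],[[0,0,0],-0.12],[[0,0,0],-0.12],[[0,0,0],-0.12],[[-0.012,-0.045,0],0],[[-0.012,-0.045,0],0],[[-0.012,-0.045,0],0],[[-0.012,-0.045,0],0]]'

```text
t: 28.35
tool_pos: [0.5086, -0.0271, 0.3664]
tool_rot: [2.941, -1.101, -0.009]
contact_force: [1.4, -0.7, -2.2]
opening: 0.0451
grip_force: 82.7
```

Request:
drive_tool --rows '[[[-0.012,-0.045,0],0],[[-0.012,-0.044,0],0],[[0,0,0],0],[[0,0,0],0]]'

```text
t: 28.75
tool_pos: [0.5487, 0.0549, 0.3665]
tool_rot: [2.941, -1.097, -0.01]
contact_force: [0.9, 0.0, -1.5]
opening: 0.0453
grip_force: 83.2
```

```bash
python3 - <<'E'
from h import *
o=ctrl.get_obs();M=Ro.from_rotvec(o['tool_rot']).as_matrix();print(o['t'],o['tool_pos'].round(4),o['q'].round(2),(M.T@(np.array([.5490,.0540,0])-o['tool_pos'])).round(4))
E
```

```text
28.75 [0.5487 0.0549 0.3665] [-0.04 -0.15  1.7  -0.    1.59  2.25] [ 0.0025 -0.0012  0.3665]
```

Request:
drive_tool --rows '[[[0.001,-0.001,0.012],0],[[0,0,0.012],0],[[0,0,0.006],0],[[0,0,0.003],0],[[0,0,0.003],0],[[0,0,0.003],0],[[0,0,0],0]]'

```text
t: 29.45
tool_pos: [0.5509, 0.0538, 0.3323]
tool_rot: [2.942, -1.101, 0.001]
contact_force: [-1.5, -1.3, 1.4]
opening: 0.0452
grip_force: 83.8
```

Request:
drive_tool --rows '[[[0,0,0.004],0],[[0,0,0.004],0],[[0,0,0.004],0],[[0,0,0.004],0],[[0,0,0],0]]'

```text
t: 29.95
tool_pos: [0.5509, 0.0541, 0.3142]
tool_rot: [-2.942, 1.101, 0.001]
contact_force: [0.2, 0.3, -1.3]
opening: 0.0453
grip_force: 83.2
```

```bash
python3 - <<'E'
from h import *
o=ctrl.get_obs();T=o['tool_pos'];print(T,o['contact_force'].round(1),o['effort'].round(1))
s=cam('scene');hsv=cv2.cvtColor(s['image'],cv2.COLOR_BGR2HSV)
for z in(.284-.15,.15,.164,.184,.242,.284): print(z,proj(s,[T[0],T[1],z]).round(1))
u=int(proj(s,[T[0],T[1],.17])[0])
for v in range(205,268,2):print(v,hsv[v,u].tolist(),hsv[v,u-6].tolist(),hsv[v,u+6].tolist())
E
```

```text
[0.55087648 0.05408389 0.31423598] [ 0.2  0.3 -1.3] [  0.1 -32.6 -38.   -0.    0.    0. ]
0.13399999999999998 [287.5 259.7]
0.15 [287.1 255.2]
0.164 [286.9 251.1]
0.184 [286.5 245.2]
0.242 [285.3 227.6]
0.284 [284.4 214.2]
205 [90, 13, 39] [120, 6, 43] [110, 21, 37]
207 [24, 9, 139] [21, 9, 209] [110, 21, 37]
209 [21, 17, 149] [17, 21, 194] [110, 20, 38]
211 [18, 94, 204] [18, 93, 191] [18, 27, 47]
213 [18, 94, 212] [18, 94, 195] [18, 91, 146]
215 [18, 94, 215] [18, 94, 200] [18, 91, 198]
217 [18, 93, 214] [18, 93, 205] [18, 93, 200]
219 [17, 94, 214] [18, 94, 207] [18, 94, 204]
221 [18, 93, 200] [17, 94, 181] [18, 95, 167]
223 [18, 93, 148] [17, 92, 149] [18, 92, 125]
225 [17, 92, 138] [18, 93, 161] [18, 94, 125]
227 [18, 93, 129] [18, 94, 158] [18, 92, 127]
229 [18, 92, 127] [18, 93, 165] [18, 90, 130]
231 [18, 93, 129] [18, 94, 158] [18, 92, 130]
233 [17, 92, 117] [12, 40, 64] [17, 85, 105]
235 [18, 93, 135] [150, 5, 54] [16, 49, 78]
237 [18, 93, 142] [150, 4, 61] [17, 79, 97]
239 [18, 93, 151] [14, 47, 70] [18, 91, 126]
241 [18, 92, 160] [17, 85, 120] [18, 92, 139]
243 [18, 95, 167] [17, 93, 151] [18, 92, 152]
245 [18, 94, 198] [19, 90, 226] [18, 93, 165]
247 [19, 90, 229] [18, 94, 219] [18, 94, 171]
249 [19, 91, 223] [18, 89, 155] [17, 92, 152]
251 [18, 94, 165] [17, 83, 151] [18, 93, 140]
253 [18, 94, 163] [17, 41, 186] [19, 92, 138]
255 [18, 91, 162] [120, 1, 239] [18, 80, 140]
257 [13, 8, 223] [114, 6, 208] [120, 4, 190]
259 [113, 4, 236] [110, 6, 134] [114, 7, 181]
261 [105, 7, 156] [110, 6, 125] [105, 7, 138]
263 [108, 9, 149] [105, 8, 134] [113, 8, 135]
265 [113, 8, 131] [105, 2, 249] [113, 6, 162]
267 [120, 1, 253] [105, 5, 221] [120, 1, 253]
```

Request:
drive_tool --rows '[[[0,0,0.004],0],[[0,0,0.004],0],[[0,0,0.004],0],[[0,0,0.004],0]]'

```text
t: 30.4
tool_pos: [0.551, 0.0543, 0.2993]
tool_rot: [-2.942, 1.101, -0.001]
contact_force: [-1.9, -0.1, 2.4]
opening: 0.0453
grip_force: 83.8
```

Request:
drive_tool --rows '[[[0,0,0.003],0],[[0,0,0.003],0],[[0,0,0.003],0]]'

```text
t: 30.7
tool_pos: [0.551, 0.0542, 0.2902]
tool_rot: [-2.942, 1.101, -0.0]
contact_force: [-1.1, 1.0, 3.5]
opening: 0.0451
grip_force: 83.8
```

Request:
drive_tool --rows '[[[0,0,0.002],0],[[0,0,0.002],0],[[0,0,0.002],0]]'

```text
t: 31.0
tool_pos: [0.5511, 0.0542, 0.2847]
tool_rot: [-2.942, 1.101, -0.001]
contact_force: [-0.7, 1.4, 9.1]
opening: 0.0454
grip_force: 84.7
```

Request:
drive_tool --rows '[[[0,0,0.0015],0],[[0,0,0.001],0]]'

```text
t: 31.2
tool_pos: [0.5514, 0.0541, 0.2847]
tool_rot: [-2.942, 1.101, -0.003]
contact_force: [-4.5, 1.4, 15.1]
opening: 0.045
grip_force: 85.2
```

Request:
drive_tool --rows '[[[0,0,0.0015],0],[[0,0,0],0]]'

```text
t: 31.4
tool_pos: [0.5515, 0.0541, 0.2847]
tool_rot: [-2.942, 1.101, -0.004]
contact_force: [-5.3, 1.5, 16.8]
opening: 0.0451
grip_force: 85.6
```

Bottomed out (z stops at 0.2847, force climbing). Lean a bit more and hold.

Request:
drive_tool --rows '[[[0,0,0.0015],0],[[0,0,0.0015],0],[[0,0,0],0],[[0,0,0],0],[[0,0,0],0],[[0,0,0],0]]'

```text
t: 32.0
tool_pos: [0.5521, 0.0538, 0.2846]
tool_rot: [-2.942, 1.101, -0.008]
contact_force: [-7.9, 0.6, 26.2]
opening: 0.0452
grip_force: 86.4
```

Request:
drive_tool --rows '[[[0,0,-0.006],0],[[0,0,-0.01],0],[[0,0,-0.02],0],[[0,0,-0.03],0],[[0,0,-0.03],0],[[0,0,0],0],[[0,0,0],0]]'

```text
t: 32.7
tool_pos: [0.5509, 0.0539, 0.3726]
tool_rot: [2.942, -1.101, -0.001]
contact_force: [0.2, 0.0, -2.3]
opening: 0.0453
grip_force: 83.4
```

```bash
python3 - <<'E'
from h import *
o=ctrl.get_obs();M=Ro.from_rotvec(o['tool_rot']).as_matrix();print(o['t'],o['tool_pos'].round(4),o['contact_force'].round(1),(M.T@(np.array([.45,-.15,0])-o['tool_pos'])).round(4))
E
```

```text
32.7 [0.5509 0.0539 0.3726] [ 0.2  0.  -2.3] [0.0579 0.2198 0.3727]
```

Request:
drive_tool --rows '[[[0.0116,0.044,0],0],[[0.0116,0.044,0],0],[[0.0116,0.044,0],0],[[0.0116,0.044,0],0],[[0.0116,0.044,0],0],[[0,0,0.03],0],[[0,0,0.045],0],[[0,0,0.045],0],[[0,0,0.045],0],[[0,0,0.03],0]]'

```text
t: 33.7
tool_pos: [0.4469, -0.1485, 0.1717]
tool_rot: [-2.941, 1.101, 0.015]
contact_force: [-0.6, 0.0, -1.9]
opening: 0.0454
grip_force: 83.8
```

Request:
drive_tool --rows '[[[0,0,0.01],0],[[0,0,0.008],0],[[0,0,0],0],[[0,0,0],0]]'

```text
t: 34.1
tool_pos: [0.4512, -0.1504, 0.162]
tool_rot: [2.942, -1.101, 0.004]
contact_force: [1.1, -0.1, -1.9]
opening: 0.0455
grip_force: 83.7
```

Request:
drive_tool --rows '[[[0,0,0.005],0],[[0,0,0.003],0],[[0,0,0],0],[[0,0,0],0]]'

```text
t: 34.5
tool_pos: [0.4503, -0.15, 0.1525]
tool_rot: [2.942, -1.101, 0.0]
contact_force: [0.1, -0.5, -2.2]
opening: 0.0452
grip_force: 83.7
```

Request:
drive_tool --rows '[[[0,0,0.0015],0],[[0,0,0],0]]'

```text
t: 34.7
tool_pos: [0.4503, -0.15, 0.1509]
tool_rot: [-2.942, 1.101, -0.0]
contact_force: [0.5, -0.1, -2.3]
opening: 0.0451
grip_force: 83.7
```

Request:
drive_tool --rows '[[[0,0,0.001],0],[[0,0,0.001],0],[[0,0,0],0]]'

```text
t: 35.0
tool_pos: [0.4506, -0.1502, 0.1508]
tool_rot: [2.942, -1.101, -0.001]
contact_force: [-5.4, 2.6, 9.6]
opening: 0.0454
grip_force: 85.2
```

Request:
drive_tool --rows '[[[0,0,-0.0007],0],[[0,0,0],0],[[0,0,0],0]]' --jaw 0.465

```text
t: 35.3
tool_pos: [0.4507, -0.1503, 0.1506]
tool_rot: [2.942, -1.101, 0.002]
contact_force: [-1.5, 0.7, 5.4]
opening: 0.0459
grip_force: 23.8
```

Request:
drive_tool --rows '[[[0,0,0],0],[[0,0,0],0],[[0,0,0],0],[[0,0,0],0],[[0,0,0],0]]' --jaw 0.1

```text
t: 35.8
tool_pos: [0.4502, -0.1499, 0.1494]
tool_rot: [-2.942, 1.101, 0.0]
contact_force: [-0.6, -0.2, -0.3]
opening: 0.0767
grip_force: 0.0
```

Request:
drive_tool --rows '[[[0,0,-0.01],0],[[0,0,-0.03],0],[[0,0,-0.045],0],[[0,0,-0.045],0],[[0,0,-0.045],0],[[0,0,-0.02],0],[[0,0,0],0],[[0,0,0],0]]'

```text
t: 36.6
tool_pos: [0.4501, -0.1499, 0.3448]
tool_rot: [2.942, -1.101, 0.001]
contact_force: [-0.2, -0.4, -0.5]
opening: 0.0769
grip_force: 0.0
```

```bash
python3 - <<'E'
from h import *
import pickle
o=ctrl.get_obs();M=Ro.from_rotvec(o['tool_rot']).as_matrix();T=o['tool_pos'];print(T)
d=cam('wrist');m=cv2.inRange(cv2.cvtColor(d['image'],cv2.COLOR_BGR2HSV),(8,45,80),(35,255,255))
k,l,s,c=cv2.connectedComponentsWithStats(m);print([(s[i].tolist(),c[i].round(0)) for i in range(1,k) if s[i][4]>400])
for n,p in(('head top',[.4505,-.15,.12]),('foot',[.4505,-.15,0])):print(n,proj(d,p).round(0))
q=[[.4505+.0325*np.cos(a),-.15+.0325*np.sin(a),.12] for a in np.radians([-41+45,-41+135,-41+225,-41+315])]
print('head corners',[proj(d,p).round(0).tolist() for p in q],'foot +x rim',proj(d,[.4505+.023*M[0,0],-.15+.023*M[1,0],0]).round(0))
t=cam('top');t0=pickle.load(open('top0.pkl','rb'))
df=cv2.absdiff(t['image'],t0['image']).max(2)
for n,(a,b,c,e) in dict(jar=(262,234,304,282),lemon=(335,190,365,222),cap=(236,180,278,222),box=(140,198,206,248),pink=(210,240,240,268)).items():
    print(n,(df[b:e,a:c]>40).sum(),end=' ')
pickle.dump((t,d),open('end.pkl','wb'))
g=cv2.cvtColor(t['image'],cv2.COLOR_BGR2GRAY);print(proj(t,[.5495,.0545,.15]),proj(t,[.5495,.0545,.134]))
for v in(246,252,258):print(g[v,262:304:2].tolist())
E
```

```text
[ 0.45014254 -0.14990577  0.34479903]
[([73, 0, 74, 37, 2180], array([114.,  16.])), ([32, 92, 40, 63, 464], array([ 56., 120.])), ([289, 162, 63, 81, 3151], array([316., 204.])), ([156, 229, 83, 87, 5303], array([197., 269.]))]
head top [320. 215.]
foot [320. 183.]
head corners [[289.0, 185.0], [290.0, 243.0], [350.0, 243.0], [351.0, 185.0]] foot +x rim [320. 161.]
jar 220 lemon 0 cap 0 box 0 pink 0 [281.17358733 252.50359846] [281.58572736 253.69216487]
[56, 191, 241, 175, 94, 105, 192, 237, 246, 246, 244, 247, 242, 207, 122, 115, 207, 240, 151, 72, 39]
[167, 244, 168, 90, 158, 243, 245, 248, 248, 248, 248, 249, 249, 247, 245, 189, 141, 208, 234, 129, 38]
[171, 242, 207, 89, 170, 234, 246, 248, 248, 249, 249, 249, 247, 247, 237, 142, 174, 239, 214, 125, 45]
```

Pounder stands exactly as predicted (head 289–352, foot rim row 162), bystanders are unmoved, and the pot is centred in the jar. Hand in.

```bash
python3 -c "
from station import ctrl
print(ctrl.finish_job())"
```

```text
the job is handed in; nothing more can be done
None
```

I handed in the job at about 37 s (limit 69 s): narrow pot seated, pounder stood up, released and retaken, pots pressed down until they stopped (about 26 N), pounder left standing about 0.23 m from the jar. The hand-in gave no verdict; my last pictures showed the pounder upright, the pot centred in the jar, and the lemon, cap and lunch box unmoved.

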